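# Load the socket carry block and tighten its ratchet knob

### The arm

A 7-joint arm with a two-finger parallel gripper is mounted at the origin on the work surface. World frame = base frame: x ahead of the robot, y to its left, z up, the work surface at z = 0. Lengths are in mm, angles in degrees, forces in N, time in s.
With the tool pointing down it reaches from about 400 to 900 mm from the base axis. Payload 5.5 kg.
Tool frame: the origin (TCP) lies where the fingers leave the gripper's body, on its centre line; the fingertips stand 66 mm ahead of it and the grasp point (between the pads) lies 47 mm ahead of it (tcp_to_grasp is the y of the grasp point in the tool frame, in mm); y points along the fingers, x is the direction in which the jaws open and shut, and the axes are right-handed (so a half turn about y gives the same grasp; the last joint's range is limited). The gripper opens to 92 mm and grips with 3 to 60 N. Pads are 19 mm wide; open, the fingers measure 130 mm over their backs; the gripper's body (75 mm by 190 mm) begins 47 mm behind the grasp point.
Start: joints at [84.867, 28.699, -24.465, 88.831, 12.651, 65.22, -12.049], TCP at [224.623, -609.953, 292.229] pointing down, gripper open.
Joint ranges: [-164.97, 164.97], [-17.58, 116.51], [-87.97, 89.64], [11.32, 138.91], [-80.73, 260.73], [10.89, 115.49], [-147.41, 147.41]. Speed limits (degrees/s): [147.25, 147.25, 180, 180, 180, 180, 180].

### API

Orientations are given as [roll, pitch, yaw] about the fixed x, y, z axes, in that order (R = Rz(yaw) Ry(pitch) Rx(roll)).
In Python, from bench import goto, move_l, move_j, gripper_open, close, wait, solve_ik, snapshot, IKError, job_done, silhouettes, pinpoint, current_clock, current_joint_positions, current_qd, current_tau, current_tcp_pos, current_ee_rot, current_ft_force, current_torque, current_finger_gap, tcp_to_grasp gives the robot as it stands. The module is installed in compiled form; this text tells all that it offers. Calls block until the motion is done:
- goto(position, orientation): joint-space move of the TCP to a pose.
- move_l(position, orientation=None, feed=150): straight line of the TCP; orientation=None keeps the orientation; feed is the mean speed in mm/s.
- move_j(angles): joint-space move.
- gripper_open() and close(): open the fingers fully, or close them until they stop; the grip force is fixed at half the most.
- wait(seconds).
- solve_ik(position, orientation): joint angles nearest the present ones, or None.
- snapshot(name): name is "side" or "top"; returns a dict with "pixels" (400x640x3 uint8, red, green, blue), "range_z" (400x640 float32, mm along the optical axis (not along the pixel's ray), 0 where there is no reading), "fx", "fy", "cx", "cy" (pixels), "cam_to_world" (4x4, takes a point from camera to world coordinates). Camera axes: x right, y up, looking along -z (the intrinsics and any distortion apply to the point x, -y, -z); pixel columns grow to the right and rows downward; lengths in mm; the calibration is good to about 2 mm. A picture is of the moment at which its call begins.
A pose or a line that the arm cannot do raises IKError and nothing moves.
- job_done(): hands the job in, once; it reports no verdict.
Trained networks look in a picture, given as the dict that the camera call returned (one of the last four; its "shot" number tells which), for a name from the list of things; names that differ only in an ending like _2 or _b are one class to them, and where a whole thing is asked for, a point or a joint stands for the part that bears it (a point fixed in the world has none). Each returns a list of dicts, best first, with "conf" (0 to 1); they miss things now and then, are a little off and sometimes report something else, mostly with a low value. They report only what shows in the picture. A call takes as long as a camera call. They do not tell look-alikes from the thing itself.
- silhouettes(picture, name): "region" (400x640 bool, what is visible of it) and "uv" ([column, row] in pixels, amid what is visible of it).
- pinpoint(picture, name): "uv" ([column, row] in pixels: a listed point, or the origin of a listed thing).
Readings, each from a call of its own:
- current_clock(): time.
- current_joint_positions(): joint angles.
- current_qd(): joint speeds.
- current_tau(): joint torques, N m.
- current_tcp_pos(): TCP position.
- current_ee_rot(): TCP orientation.
- current_ft_force(): force on the tool from outside, world axes, zero at the start.
- current_torque(): the same for the moment, N m.
- current_finger_gap(): finger opening in mm.
Only numpy, scipy, OpenCV 4.12 (cv2) and the standard library are available. Lean on these libraries where they do the work, as an engineer would, in place of code of your own. Each camera call takes 0.05 s, during which the arm holds its last target.

### The job

Pack the sockets for the ride: unscrew the ribbed knob of the carry block until the keeper bar is fully raised, swing the bar by its peg well clear of the pockets, and drop every loose socket upright into a pocket of its own, right to the bottom. Then swing the bar all the way back over the row and turn the knob clockwise until the bar is screwed down and the knob's slip clutch clicks round, for at least a sixth of a turn. Leave the other things on the shelf where they are.

Things in the scene. Friction and masses are not known exactly. Their poses are not given: they have to be found in the camera images.
- knob_grip (a point): centre of the round ribbed aluminium ratchet knob, 36 mm across, 30 mm tall, axis vertical, on the carry block's pivot post; this point is 19 mm above its lower rim, 11 mm below its top, 21 mm above the bar's top face. It rises and sinks with the bar. Anticlockwise (from above) unscrews and raises the bar, clockwise screws it down; it may be gripped at any yaw
- screw (a joint): how far the knob's screw is undone, rad: 0 = screwed fully down (firm stop), 5.0 = fully undone (solid stop); anticlockwise from above is positive; 1.2 mm of lift per rad; turning takes about 0.03 N m. Starts between 0 and 0.6
- clutch (a joint): how far the knob has slipped clockwise on its screw since the start, rad. Starts at 0; it grows when the knob is turned on clockwise with the screw at its stop, against a steady 0.22 N m. It never slips anticlockwise
- bar (a joint): swing of the steel keeper bar about the post, rad: 0 = over the pockets (stop), 1.75 = fully aside (stop); anticlockwise from above is positive, away from the robot; friction 0.10 N m holds it. Bar 30 mm wide, 8 mm thick, 196 mm from post to tip; screwed down its underside is 17.5 mm above the block's top, undone 6 mm higher
- peg_grip (a point): point on the upright steel peg, 12 mm across and 30 mm tall, by which the bar is swung; this point is 22 mm above the bar's top face, 8 mm below the peg's top, 118 mm from the axis of the post.
- block: black plastic carry block, 62 mm wide, 235 mm long, 40 mm tall, fixed to the shelf; the origin is on the shelf on the axis of the post (and of the knob and of the bar's swing); the row of pockets runs from it along its own -y.
- pocket0 (a point): centre of the mouth (level with the block's top) of pocket 0, a round bore of 29 mm diameter (2 mm chamfer), 22 mm deep, 66 mm from the post's axis; its z axis is up
- pocket1 (a point): centre of the mouth (level with the block's top) of pocket 1, a round bore of 29 mm diameter (2 mm chamfer), 22 mm deep, 104 mm from the post's axis; its z axis is up
- pocket2 (a point): centre of the mouth (level with the block's top) of pocket 2, a round bore of 29 mm diameter (2 mm chamfer), 22 mm deep, 142 mm from the post's axis; its z axis is up
- pocket3 (a point): centre of the mouth (level with the block's top) of pocket 3, a round bore of 29 mm diameter (2 mm chamfer), 22 mm deep, 180 mm from the post's axis; its z axis is up
- socket0_mid (a point): centre (half-way up) of a stainless steel socket, an upright cylinder 26 mm across and 38 mm tall, about 90 g, z up its axis, its lower (drive) end solid and heavy, its upper end open; all sockets are alike; in a pocket its top stands 16 mm above the block. Two to four are present, None if absent.
- socket1_mid (a point): centre (half-way up) of a stainless steel socket, an upright cylinder 26 mm across and 38 mm tall, about 90 g, z up its axis, its lower (drive) end solid and heavy, its upper end open; all sockets are alike; in a pocket its top stands 16 mm above the block. Two to four are present, None if absent.
- socket2_mid (a point): centre (half-way up) of a stainless steel socket, an upright cylinder 26 mm across and 38 mm tall, about 90 g, z up its axis, its lower (drive) end solid and heavy, its upper end open; all sockets are alike; in a pocket its top stands 16 mm above the block. Two to four are present, None if absent.
- socket3_mid (a point): centre (half-way up) of a stainless steel socket, an upright cylinder 26 mm across and 38 mm tall, about 90 g, z up its axis, its lower (drive) end solid and heavy, its upper end open; all sockets are alike; in a pocket its top stands 16 mm above the block. Two to four are present, None if absent.
- bowl: speckled blue ceramic bowl, 110 mm across, 45 mm tall; origin under its centre. Bystander.
- tray: open chrome spoke nipple tray, 110 x 75 x 18 mm; origin under its centre. Bystander.
- tire_lever0: yellow plastic tire lever lying flat, 107 mm long along its x, 16 mm wide, under 10 mm thick; origin under its middle. Bystander.
- tire_lever1: the other lever of the pair, alike. Bystander.
- jar: small closed jar, 52 mm across, 55 mm tall; origin under its centre. Bystander.
- wrench: open-ended wrench lying flat, 150 mm long along its x; origin under its middle. Bystander.
Not all that is in view belongs to the job. What is shaped like the part that bears socket0_mid but red is not meant. What is shaped like the part that bears socket1_mid but red is not meant.

How it is judged:
By the outcome, as a careful person would: the job done as asked, in the order asked, and still so for the second after the job is handed in, with the robot touching nothing.
Of socket0, socket1, socket2, socket3 only 2 to 4 are there at a start; the rules pass over those that are not, and their reading is None.
At some moment in a run one of socket0, socket1, socket2, socket3 may be knocked a few centimetres aside while the robot is not near it.
Once in a run the grip may slacken for a moment while it holds something.
It also fails if it takes over 210 s, if anything falls off the work surface, if the arm or the gripper's body presses on something with over 40 N, if the wrist force passes 120 N, or if a joint passes its speed limit or range.

## Working session

There is one attempt and no reset: what is moved stays moved. The work goes in short steps, each a Python script; the robot and the scene stay as the last script left them, time stands still between calls to the robot, and variables do not carry over. Pictures are saved under pics/ and viewed, and the job is handed in when it is done.

```bash
mkdir -p pics; ls
cat > h.py <<'E'
import numpy as np, cv2
from bench import *
def save(p,name):
    cv2.imwrite('pics/'+name+'.png', cv2.cvtColor(p['pixels'],cv2.COLOR_RGB2BGR))
def px2w(p,uv,z=None,depth=None):
    u,v=uv; x=(u-p['cx'])/p['fx']; y=(v-p['cy'])/p['fy']
    T=np.array(p['cam_to_world'])
    if z is None:
        d=depth if depth is not None else p['range_z'][int(round(v)),int(round(u))]
        return (T@np.array([x*d,-y*d,-d,1]))[:3]
    r=T[:3,:3]@np.array([x,-y,-1]); o=T[:3,3]
    return o+r*(z-o[2])/r[2]
def cloud(p):
    d=p['range_z'];V,U=np.mgrid[:400,:640]
    T=np.array(p['cam_to_world'])
    P=np.stack([(U-p['cx'])/p['fx']*d,-(V-p['cy'])/p['fy']*d,-d],-1)
    W=P@T[:3,:3].T+T[:3,3]; W[d==0]=np.nan
    return W
E
python3 - <<'E'
from h import *
for n in ['top','side']:
    p=snapshot(n); save(p,n+'0'); print(n,p.keys(),p['fx'],p['cx'],p['cy'],np.round(p['cam_to_world'],2))
    for nm in ['knob_grip','peg_grip','block','socket0_mid','pocket0','pocket3','bowl','tray','jar','wrench','tire_lever0']:
        print(nm,[(np.round(r['uv'],1),round(r['conf'],2)) for r in pinpoint(p,nm)])
print(current_clock(), current_tcp_pos(), current_ee_rot(), tcp_to_grasp, current_finger_gap(), current_ft_force())
E
```

```text
pics
top dict_keys(['pixels', 'range_z', 'fx', 'fy', 'cx', 'cy', 'cam_to_world', 'shot']) 444.88711827798323 321.06891873572107 201.8411803857435 [[ 1.00000e-02  9.90000e-01 -1.70000e-01  3.89540e+02]
 [-1.00000e+00  1.00000e-02  0.00000e+00 -9.87300e+01]
 [ 0.00000e+00  1.70000e-01  9.90000e-01  1.19423e+03]
 [ 0.00000e+00  0.00000e+00  0.00000e+00  1.00000e+00]]
knob_grip [(array([161.7, 245.6]), 0.55), (array([322.4, 187.6]), 0.52)]
peg_grip [(array([206. , 250.3]), 0.79)]
block [(array([173.8, 244.4]), 0.78), (array([220.2, 253.6]), 0.43)]
socket0_mid [(array([295.8, 181.8]), 0.68), (array([322.2, 188.3]), 0.44)]
pocket0 [(array([193.9, 251.7]), 0.93), (array([220.4, 256.9]), 0.82), (array([235.7, 256.9]), 0.59), (array([206. , 251.4]), 0.57)]
pocket3 [(array([193.9, 251.7]), 0.93), (array([220.4, 256.9]), 0.82), (array([235.7, 256.9]), 0.59), (array([206. , 251.4]), 0.57)]
bowl [(array([347.5, 143.9]), 0.89)]
tray [(array([445.1, 259.6]), 0.79)]
jar [(array([304.5, 141.8]), 0.71)]
wrench [(array([220. , 154.9]), 0.55)]
tire_lever0 [(array([352.9, 234.8]), 0.78), (array([343. , 2
[... 669 characters left out ...]
 163. ]), 0.87), (array([238.4, 154.6]), 0.73), (array([236.7, 179.2]), 0.69), (array([239.9, 172.5]), 0.65)]
pocket3 [(array([241.8, 163. ]), 0.87), (array([238.4, 154.6]), 0.73), (array([236.7, 179.2]), 0.69), (array([239.9, 172.5]), 0.65)]
bowl [(array([383.7, 246.1]), 0.94), (array([280.6, 365.6]), 0.68)]
tray [(array([280.8, 364.5]), 0.93)]
jar [(array([282. , 365.6]), 0.73), (array([368.4, 211.4]), 0.67)]
wrench [(array([327.2, 166.4]), 0.8)]
tire_lever0 [(array([286.3, 266.7]), 0.77), (array([297.2, 253.7]), 0.54)]
1.2 [ 224.6238888  -609.95933747  292.22776488] [-8.99994055e+01 -2.77990765e-03 -6.97834837e+01] 46.699999999999996 92.27807786644665 [-0.11647317 -0.70342431  0.12788944]
```

View pics/top0.png

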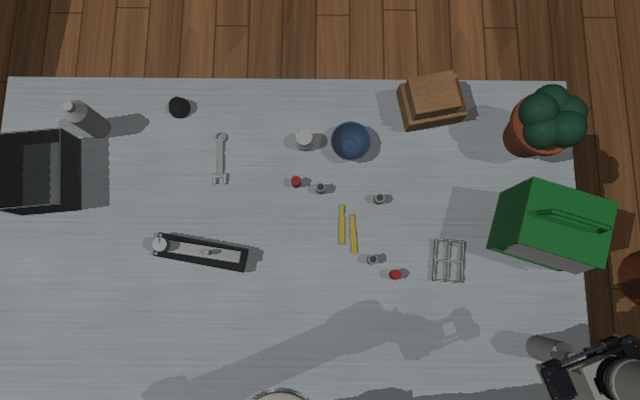

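View pics/side0.png

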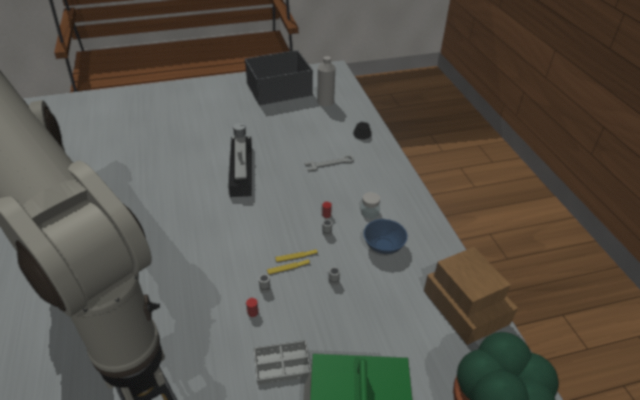

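Run:
```python
from h import *
for n in ['top','side']:
    p=snapshot(n); im=cv2.cvtColor(p['pixels'],cv2.COLOR_RGB2BGR)
    a=im[220:285,140:265] if n=='top' else im[115:205,200:280]
    cv2.imwrite(f'pics/{n}_blk.png',cv2.resize(a,None,fx=6,fy=6,interpolation=cv2.INTER_CUBIC))
    W=cloud(p); np.save(n+'W.npy',W); np.save(n+'I.npy',p['pixels'])
    print(n,'table z', np.nanmedian(W[320:340,100:200,2]) if n=='top' else np.nanmedian(W[280:300,180:230,2]))
    pts=[(320,188),(379,199),(373,259),(296,181),(395,274),(161,245)] if n=='top' else [(327,227),(335,274),(265,282),(327,208),(252,306),(239,130)]
    for u,v in pts:
        w=W[v-9:v+10,u-9:u+10].reshape(-1,3); w=w[w[:,2]>(20 if u!=161 and u!=239 else 75)]
        t=w[w[:,2]>np.nanmax(w[:,2])-6]
        print((u,v),len(w),np.round(w.mean(0),1),'top',np.round(t.mean(0),1),np.round((t.min(0)+t.max(0))/2,1), np.round(w.max(0)-w.min(0),1))
    h=W[...,2]
    vis=np.clip(np.nan_to_num(h)*2,0,255).astype(np.uint8)
    cv2.imwrite(f'pics/{n}_h.png',vis)
```

```text
top table z -0.16065585209594246
(320, 188) 84 [ 628.6 -100.    37. ] top [630.2 -99.1  39.6] [629.3 -99.7  40.4] [24.6 24.  22.9]
(379, 199) 84 [ 601.2 -255.9   37.4] top [ 602.  -255.2   40.9] [ 602.2 -255.6   42.4] [23.6 24.3 24.2]
(373, 259) 85 [ 440.6 -235.6   37.7] top [ 440.2 -237.2   40.2] [ 440.8 -236.6   41.2] [23.3 22.8 24.2]
(296, 181) 82 [646.  -34.   36.9] top [646.6 -32.2  40.5] [646.3 -31.9  41.9] [26.2 23.9 22.1]
(395, 274) 87 [ 402.3 -295.    37.5] top [ 403.2 -295.1   40.9] [ 403.1 -294.9   42.5] [22.9 25.3 25. ]
(161, 245) 213 [470.1 292.4  95.1] top [471.3 296.3 100.3] [470.6 293.5 101.7] [35.2 36.  29.6]
side table z 0.49819808021197787
(327, 227) 104 [ 626.  -102.2   34. ] top [626.8 -99.2  38.7] [ 627.3 -100.    39.2] [24.6 27.1 21.8]
(335, 274) 126 [ 598.7 -258.4   34.7] top [ 599.  -255.6   38.7] [ 599.1 -255.    39.8] [24.8 28.8 21.9]
(265, 282) 133 [ 437.5 -238.6   34.3] top [ 438.2 -236.2   39. ] [ 438.1 -235.8   39.8] [25.3 27.7 22.6]
(327, 208) 97 [643.2 -36.2  33.9] top [643.6 -32.4  38.7] [643.9 -32.   39.1] [25.  31.3 21.9]
(252, 306) 141 [ 399.2 -297.9   34.8] top [ 400.2 -296.    40. ] [ 400.  -296.2   41.5] [24.7 29.6 24.3]
(239, 130) 148 [467.2 289.8  91.5] top [466.7 294.2  98.8] [467.5 295.5  99.8] [36.8 43.8 27. ]
```

View pics/top_blk.png

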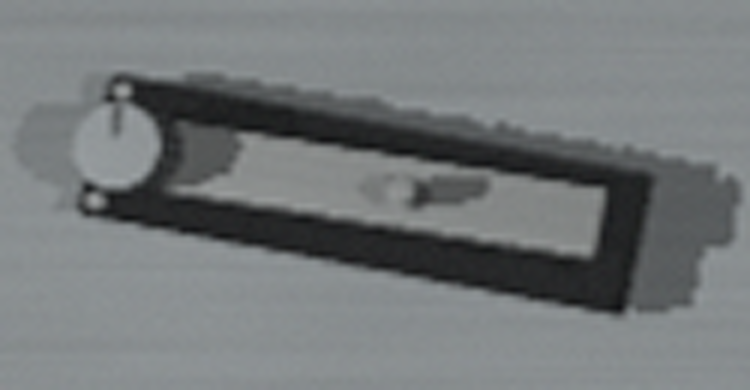

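View pics/side_blk.png

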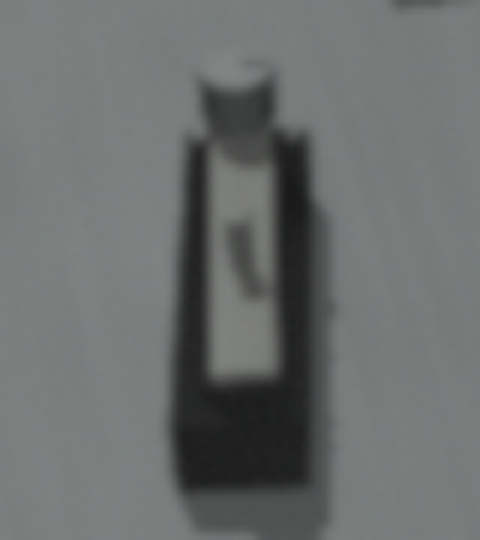

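Run:
```python
import numpy as np,cv2
for n in ['top','side']:
    W=np.load(n+'W.npy')
    m=(W[...,0]>380)&(W[...,0]<560)&(W[...,1]>0)&(W[...,1]<340)
    for lo,hi in [(35,46),(50,75)]:
        s=m&(W[...,2]>lo)&(W[...,2]<hi); P=W[s]
        print(n,lo,hi,len(P),np.nanmedian(P[:,2]), cv2.minAreaRect(P[:,:2].astype(np.float32)))
    s=m&(W[...,2]>73)&(W[...,2]<125)&(W[...,1]<265); print('peg',W[s].mean(0),np.ptp(W[s],axis=0),W[s].max(0),s.sum())
```

```text
top 35 46 1084 39.910556760321015 ((455.76593017578125, 210.363037109375), (234.73089599609375, 61.91035461425781), 79.87721252441406)
top 50 75 842 65.76366862310113 ((455.7178955078125, 192.88595581054688), (184.87582397460938, 30.065673828125), 81.59745788574219)
peg [453.35811693 177.08101767  91.0673784 ] [10.00821858 10.12170974 22.96651421] [458.67276487 182.96751187  98.11642123] 28
side 35 46 597 40.4448113887895 ((451.8740234375, 209.4436798095703), (236.64144897460938, 61.448246002197266), 80.32171630859375)
side 50 75 422 66.14484909269675 ((450.8245849609375, 198.6826171875), (199.41331481933594, 35.453914642333984), 80.61079406738281)
peg [450.36728112 177.54998009  87.27883153] [11.60905513 18.61842648 27.12920812] [456.51767602 185.1279039  100.39957675] 38
```

Run:
```python
from h import *
W=np.load('topW.npy')
np.set_printoptions(linewidth=200)
print(np.round(W[228:258:1,150:172,2],0).astype(int))
for z in [135,220]:
  for yaw in range(-180,181,30):
    q=solve_ik([469,294.5,z],[-90,0,yaw]); print(z,yaw,None if q is None else np.round(q,0))
```

```text
[[                   3                    1                   -4                   -1                   -4                    0                   -2                    1                    0
                     3                   -6                    0                   -2                   -3                   -3                   -2                   -3                   -1
                    -1                    0                   -3                    4]
 [                   1                    1                   -1                    1                   -3                    3                    2                    0                   -2
                    -1                    2                    1                    2                   -2                    1                   -1                    2                    0
                    -2                    1                   -3                   -1]
 [                   4                   -3                    1                    1                    0                    2                   -1              
[... 13545 characters left out ...]
[ 16.  57. -75. 109.  61.  68.  98.]
220 -180 [ 17.  45. -75. 106.  48.  68. 106.]
220 -150 [ 17.  45. -75. 106.  48.  68. 136.]
220 -120 [ -56.   24.   26.  108.  -13.   51. -143.]
220 -90 [ -25.   22.  -12.  107.    6.   51. -130.]
220 -60 [  -6.   26.  -37.  106.   19.   54. -111.]
220 -30 [  3.  30. -50. 106.  27.  56. -88.]
220 0 [ 17.  45. -75. 106.  48.  68. -74.]
220 30 [ 17.  45. -75. 106.  48.  68. -44.]
220 60 [ 17.  45. -75. 106.  48.  68. -14.]
220 90 [ 17.  45. -75. 106.  48.  68.  16.]
220 120 [ 17.  45. -75. 106.  48.  68.  46.]
220 150 [ 17.  45. -75. 106.  48.  68.  76.]
220 180 [ 17.  45. -75. 106.  48.  68. 106.]<stdin>:4: RuntimeWarning: invalid value encountered in cast
```

Run:
```python
from h import *
K=[469,294.5]
q=solve_ik([*K,300],[-90,0,-90]); print(np.round(q,1))
t=current_clock(); move_j(q); print('dt',current_clock()-t, np.round(current_joint_positions(),1),np.round(current_tcp_pos(),1),np.round(current_ee_rot(),1))
t=current_clock(); move_l([*K,180]); print('dt',current_clock()-t, np.round(current_joint_positions(),1),current_ft_force(),current_torque())
p=snapshot('side'); save(p,'side1'); p=snapshot('top'); save(p,'top1')
```

```text
[ -25.1   17.   -11.8  102.8    4.    60.6 -128.4]
dt 3.2750000000000004 [ -25.1   17.   -11.8  102.8    4.    60.6 -128.4] [469.6 293.7 300. ] [-90.   -0.  -90.1]
dt 0.9500000000000002 [ -26.1   25.4  -10.9  108.5    6.4   46.6 -130.4] [-0.56067973  0.45451648  0.39689763] [-0.02581529  0.02410623 -0.0187935 ]
```

View pics/side1.png

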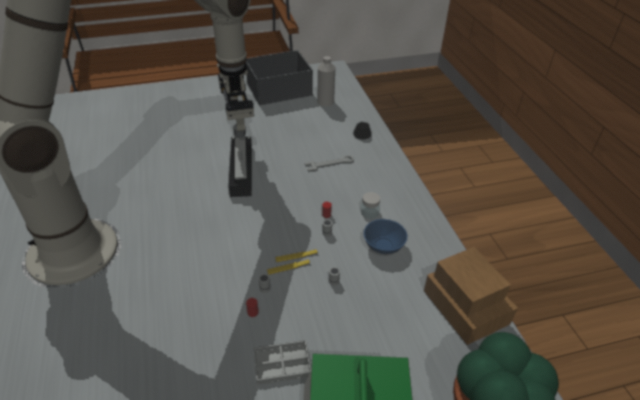

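View pics/top1.png

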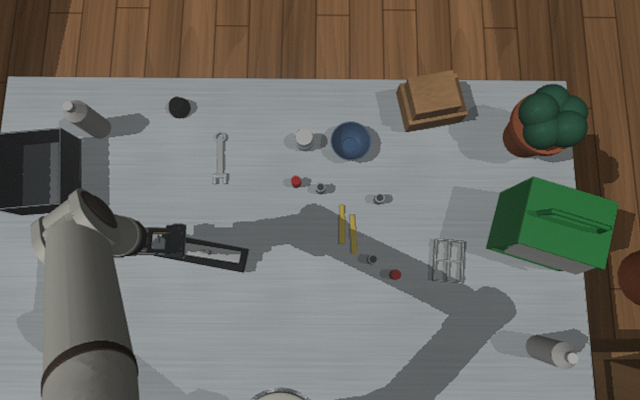

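Run:
```python
from h import *
K=[469,294.5]
f=lambda: print('F',np.round(current_ft_force(),2),'M',np.round(current_torque(),3),'gap',round(current_finger_gap(),2),'tcp',np.round(current_tcp_pos(),2),'yaw',round(current_ee_rot()[2],2),'t',current_clock())
f()
move_l([*K,135.2],feed=80); f()
close(); f(); wait(.2); f()
```

```text
F [0.41 0.42 0.69] M [0.051 0.034 0.014] gap 91.66 tcp [469.72 294.97 181.21] yaw -90.0 t 5.625
F [-0.19 -0.68  0.57] M [ 0.07  -0.049  0.005] gap 91.65 tcp [468.97 294.56 134.93] yaw -90.0 t 6.3333
F [-0.59  5.37 -1.87] M [1.269 0.    0.   ] gap 35.39 tcp [468.96 297.22 135.55] yaw -89.9 t 7.25
F [-0.71  6.02 -2.3 ] M [ 1.235 -0.033  0.004] gap 35.37 tcp [468.95 297.23 135.51] yaw -89.9 t 7.45
```

```bash
cat >> h.py <<'E'
def st(tag=''):
    print(tag,'F',np.round(current_ft_force(),1),'M',np.round(current_torque(),2),'gap',round(current_finger_gap(),2),'tcp',np.round(current_tcp_pos(),2),'yaw',round(current_ee_rot()[2],1),'j7',round(current_joint_positions()[6],1),'t',round(current_clock(),2),flush=True)
E
python3 - <<'E'
from h import *
c=np.array([469,297.3]); move_l([*c,135.2],[-90,0,-90],feed=30); st('recenter')
yaw=-90;z=135.2
for i in range(4):
    d=25; yaw+=d; z+=1.2*np.radians(d)
    q=solve_ik([*c,z],[-90,0,yaw]); 
    dq=np.abs(np.array(q)-current_joint_positions()); 
    if dq[:6].max()>8: print('jump',np.round(q,1)); break
    move_j(q); st(i)
E
```

```text
recenter F [-0.9  0.6  2.4] M [ 0.14  0.13 -0.04] gap 35.69 tcp [469.02 297.65 135.41] yaw -90.0 j7 -131.6 t 7.7
0 F [-0.  -0.1  3.3] M [-0.11 -0.03  0.01] gap 35.52 tcp [469.27 297.02 135.9 ] yaw -65.3 j7 -110.6 t 8.14
1 F [ 0.4 -1.4  4. ] M [-0.58 -0.48  0.03] gap 35.6 tcp [469.73 296.68 136.45] yaw -40.4 j7 -89.5 t 8.58
2 F [ 4.7 -3.   3.9] M [-0.79 -1.35 -0.02] gap 35.31 tcp [470.26 296.53 136.97] yaw -15.5 j7 -68.3 t 9.03
3 F [ 6.7 -3.6  1.8] M [-0.67 -1.68 -0.04] gap 35.45 tcp [470.82 296.67 137.52] yaw 9.6 j7 -46.9 t 9.47
```

Run:
```python
from h import *
c=np.array([471.3,296.8]); yaw=10;z=135.2+1.2*np.radians(100); move_l([*c,z],[-90,0,yaw],feed=30); st('recenter')
for i in range(5):
    d=25; yaw+=d; z+=1.2*np.radians(d)
    q=solve_ik([*c,z],[-90,0,yaw]); 
    dq=np.abs(np.array(q)-current_joint_positions()); 
    if dq[:6].max()>8: print('jump',np.round(q,1)); break
    move_j(q); st(i)
p=snapshot('side'); save(p,'side2')
```

```text
recenter F [ 1.6 -2.7  6.3] M [-0.61 -0.64 -0.1 ] gap 35.37 tcp [471.19 296.68 137.45] yaw 9.7 j7 -46.7 t 9.72
0 F [ 2.2 -2.8  4.6] M [-0.32 -0.91  0.01] gap 35.79 tcp [471.65 296.96 137.99] yaw 34.5 j7 -25.5 t 10.17
1 F [ 4.7 -0.5  3.8] M [ 0.36 -1.33 -0.04] gap 34.91 tcp [471.85 297.47 138.56] yaw 59.6 j7 -4.1 t 10.62
2 F [4.9 1.3 1. ] M [ 0.72 -1.43 -0.01] gap 35.7 tcp [471.86 298.01 139.14] yaw 84.7 j7 17.4 t 11.07
3 F [6.5 3.5 1.1] M [ 1.04 -1.28 -0.02] gap 35.31 tcp [471.64 298.52 139.68] yaw 109.8 j7 39.1 t 11.52
4 F [5.4 3.6 1.2] M [ 1.18 -1.11  0.06] gap 34.62 tcp [471.23 298.89 140.17] yaw 134.8 j7 61.0 t 11.97
```

View pics/side2.png

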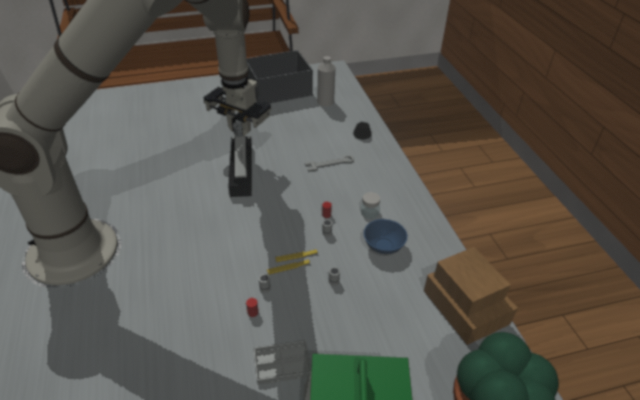

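Run:
```python
from h import *
C=np.array([470.4,297.7]); e0=np.array([0.8,1.2]); yaw=135;z=135.2+1.2*np.radians(225)
def tgt(y):
    a=np.radians(y-135); R=np.array([[np.cos(a),-np.sin(a)],[np.sin(a),np.cos(a)]]); return C+R@e0
move_l([*tgt(yaw),z],[-90,0,yaw],feed=30); st('recenter')
for i in range(8):
    d=10; yaw+=d; z+=1.2*np.radians(d)
    q=solve_ik([*tgt(yaw),z],[-90,0,yaw]); 
    if q is None: print('none',yaw); break
    dq=np.abs(np.array(q)-current_joint_positions()); 
    if dq[:6].max()>8: print('jump',np.round(q,1)); break
    move_j(q); ms=[]
    for _ in range(4): wait(0.02); ms.append(current_torque()[2])
    st(i); m=np.mean(ms); print('Mz',round(m,3), 'turned',225+yaw-135)
    if abs(m)>0.12: print('STOP'); break
```

```text
recenter F [4.3 0.1 3.7] M [ 0.24 -0.99 -0.02] gap 35.55 tcp [471.26 299.35 140.12] yaw 134.8 j7 60.9 t 12.27
0 F [5.  0.4 5.6] M [ 0.31 -0.98  0.04] gap 35.67 tcp [471.   299.45 140.31] yaw 144.8 j7 69.7 t 12.61
Mz 0.042 turned 235
1 F [ 4.9 -0.1  4.5] M [ 0.29 -0.95  0.05] gap 35.57 tcp [470.77 299.5  140.52] yaw 154.7 j7 78.6 t 12.95
Mz 0.005 turned 245
2 F [4.3 0.4 4.7] M [ 0.26 -0.91  0.01] gap 35.38 tcp [470.5  299.51 140.73] yaw 164.7 j7 87.5 t 13.29
Mz 0.024 turned 255
3 F [4.3 0.6 4.8] M [ 0.24 -0.94 -0.  ] gap 35.26 tcp [470.26 299.56 140.95] yaw 174.7 j7 96.4 t 13.63
Mz -0.001 turned 265
4 F [4.8 0.9 5.5] M [ 0.22 -0.84 -0.02] gap 35.38 tcp [470.   299.49 141.15] yaw -175.4 j7 105.5 t 13.97
Mz 0.033 turned 275
5 F [5.8 0.2 3.4] M [ 0.14 -1.15 -0.32] gap 35.5 tcp [470.11 298.86 141.07] yaw -165.5 j7 114.5 t 14.32
Mz -0.35 turned 285
STOP
```

Run:
```python
from h import *
gripper_open(); st('open')
p=current_tcp_pos(); move_l([p[0],p[1],230],feed=200); 
q=current_joint_positions(); q[6]-=150; move_j(q)   # unwind
q=solve_ik([430,330,260],[-90,0,30]); print(np.round(q,1)); move_j(q); st('up')
for n in ['side','top']:
    p=snapshot(n); save(p,n+'3'); W=cloud(p); np.save(n+'W.npy',W)
    im=cv2.cvtColor(p['pixels'],cv2.COLOR_RGB2BGR)
    a=im[220:285,140:265] if n=='top' else im[115:205,200:280]
    cv2.imwrite(f'pics/{n}_blk3.png',cv2.resize(a,None,fx=6,fy=6,interpolation=cv2.INTER_CUBIC))
    for nm in ['peg_grip','knob_grip','pocket0']:
        print(n,nm,[(np.round(r['uv'],1),round(r['conf'],2),np.round(px2w(p,r['uv'],{'peg_grip':93.5,'knob_grip':92.5,'pocket0':40}[nm]),1)) for r in pinpoint(p,nm)])
    m=(W[...,0]>380)&(W[...,0]<560)&(W[...,1]>0)&(W[...,1]<265)
    for lo,hi in [(35,46),(62,78)]:
        s=m&(W[...,2]>lo)&(W[...,2]<hi); P=W[s]
        print(n,lo,hi,len(P),np.nanmedian(P[:,2]), cv2.minAreaRect(P[:,:2].astype(np.float32)))
    s=m&(W[...,2]>80)&(W[...,2]<125); 
    if s.sum(): print('peg',W[s].mean(0),np.ptp(W[s],axis=0),s.sum())
```

```text
open F [-0.1  0.1  0.3] M [ 0.15 -0.02  0.  ] gap 92.0 tcp [469.77 298.98 141.16] yaw -165.0 j7 114.9 t 15.34
[ 14.7  42.9 -78.9 105.4  44.9  71.3 -48. ]
up F [ 0.5 -0.5  0.7] M [ 0.02 -0.14  0.03] gap 91.3 tcp [429.48 330.84 260.85] yaw 30.2 j7 -48.0 t 18.55
side peg_grip [(array([239.2, 152.3]), 0.82, array([450.6, 174.9,  93.5]))]
side knob_grip [(array([240., 130.]), 0.53, array([469.6, 283. ,  92.5])), (array([330.7, 276.2]), 0.29, array([ 574.1, -311. ,   92.5])), (array([283.2, 367.5]), 0.26, array([ 428.8, -497.1,   92.5]))]
side pocket0 [(array([233.4, 176.2]), 0.83, array([424.3, 141.2,  40. ])), (array([240.2, 154.4]), 0.8, array([458.1, 235.8,  40. ])), (array([242., 161.]), 0.69, array([458.3, 203.5,  40. ])), (array([240.6, 170.4]), 0.64, array([447.7, 161.7,  40. ]))]
side 35 46 503 40.482701831185636 ((446.807861328125, 180.57168579101562), (177.50328063964844, 61.8038444519043), 80.35919952392578)
side 62 78 350 71.86947023903218 ((452.0091552734375, 182.357666015625), (168.92953491210938, 28.47692108154297), 81.71892547607422)
peg [450.69236188 176.97720895  94.9071
[... 167 characters left out ...]
rray([475.4, 297.6,  92.5])), (array([370.8, 259.5]), 0.48, array([ 436. , -224.8,   92.5]))]
top pocket0 [(array([235., 256.]), 0.86, array([444.5, 119.2,  40. ])), (array([192.3, 250.9]), 0.72, array([456.7, 229.8,  40. ])), (array([221. , 256.9]), 0.65, array([441.9, 155.1,  40. ])), (array([204.9, 254.1]), 0.56, array([448.8, 196.9,  40. ]))]
top 35 46 393 39.99951121186018 ((457.8609313964844, 181.17727661132812), (177.8185577392578, 48.932796478271484), 79.25753784179688)
top 62 78 744 71.45108019910083 ((454.649658203125, 183.44259643554688), (166.5018310546875, 29.94681167602539), 81.72736358642578)
peg [453.43585973 176.90697086  98.5219704 ] [ 9.84217003 11.54644485 23.53183833] 28
```

Run:
```python
from h import *
P=[453.4,180.7]
q=solve_ik([*P,230],[-90,0,-8.3]); print(np.round(q,1)); move_j(q)
move_l([*P,141.5],feed=120); st('down')
close(); st('closed')
p=snapshot('side'); save(p,'side4')
```

```text
[ 32.9  36.4 -75.4 114.1  40.4  62.3 -69.1]
down F [-0.3 -0.2  0.9] M [-0.   -0.06  0.06] gap 91.6 tcp [453.63 181.4  142.  ] yaw -8.3 j7 -75.3 t 20.5
closed F [-0.5 -0.2 -0.2] M [-0.04 -0.13 -0.02] gap 11.22 tcp [453.45 180.71 141.52] yaw -8.3 j7 -75.3 t 21.73
```

View pics/side4.png

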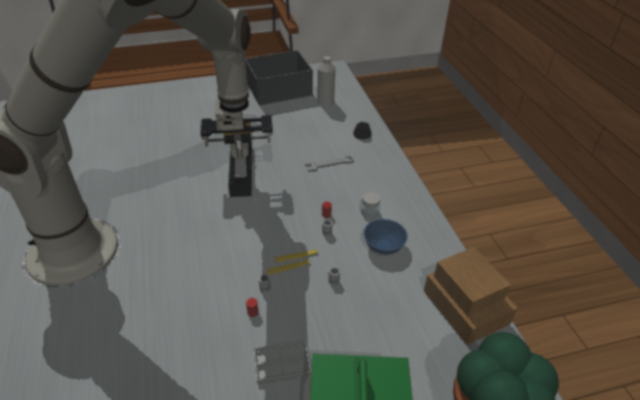

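Run:
```python
from h import *
C=np.array([470.4,297.7]); r=np.array([453.4,180.7])-C; 
for a in np.append(np.arange(12,92,12),92):
    t=np.radians(a); R=np.array([[np.cos(t),-np.sin(t)],[np.sin(t),np.cos(t)]]); P=C+R@r
    q=solve_ik([*P,141.5],[-90,0,-8.3+a]); dq=np.abs(np.array(q)-current_joint_positions())
    if dq.max()>30: print('jump',a,np.round(q,1)); break
    move_j(q); st(round(a))
```

```text
12 F [ 1.1 -0.4  0.8] M [-0.07 -0.26  0.03] gap 11.52 tcp [478.4  179.64 141.33] yaw 3.6 j7 -63.0 t 22.1
24 F [ 1.3 -1.5  1. ] M [-0.22 -0.46 -0.04] gap 11.01 tcp [502.19 183.72 141.31] yaw 15.5 j7 -50.9 t 22.42
36 F [ 1.6 -1.8  0.7] M [-0.24 -0.58 -0.07] gap 11.21 tcp [524.99 192.72 141.41] yaw 27.4 j7 -39.0 t 22.73
48 F [ 2.3 -2.   1.2] M [-0.32 -0.74 -0.01] gap 10.81 tcp [545.62 206.33 141.47] yaw 39.4 j7 -27.4 t 23.05
60 F [ 3.3 -1.6  0.8] M [-0.23 -0.92 -0.03] gap 11.06 tcp [563.11 224.08 141.57] yaw 51.4 j7 -15.9 t 23.36
72 F [ 3.9 -1.9 -0.3] M [-0.16 -1.15 -0.01] gap 11.13 tcp [576.53 245.2  141.73] yaw 63.5 j7 -4.7 t 23.67
84 F [ 5.  -0.1  0.5] M [-0.05 -1.23 -0.01] gap 11.12 tcp [585.26 268.83 141.89] yaw 75.5 j7 6.2 t 23.97
92 F [ 5.3 -0.1  0.1] M [ 0.13 -1.29 -0.05] gap 10.82 tcp [588.17 285.23 142.04] yaw 83.5 j7 13.3 t 24.22
```

Run:
```python
from h import *
gripper_open(); p=current_tcp_pos(); move_l([p[0],p[1],240],feed=200)
q=solve_ik([450,-100,280],[-90,0,-10]); print(np.round(q,1)); move_j(q); st('up')
for n in ['side','top']:
    p=snapshot(n); save(p,n+'5'); W=cloud(p); np.save(n+'W.npy',W)
    im=cv2.cvtColor(p['pixels'],cv2.COLOR_RGB2BGR)
    a=im[150:285,140:265] if n=='top' else im[115:205,200:300]
    cv2.imwrite(f'pics/{n}_blk5.png',cv2.resize(a,None,fx=5,fy=5,interpolation=cv2.INTER_CUBIC))
    for nm,z in [('pocket0',40),('socket0_mid',19)]:
        print(n,nm,[(np.round(r['uv'],1),round(r['conf'],2),np.round(px2w(p,r['uv'],z),1)) for r in pinpoint(p,nm)])
    m=(W[...,0]>380)&(W[...,0]<500)&(W[...,1]>70)&(W[...,1]<345)
    s=m&(W[...,2]>35)&(W[...,2]<46); P=W[s]; print(n,cv2.minAreaRect(P[:,:2].astype(np.float32)))
```

```text
[ 75.5  33.7 -85.4 114.7  36.8  67.2 -35.2]
up F [ 0.1 -0.8 -0.9] M [ 0.02 -0.05 -0.01] gap 91.92 tcp [450.52 -99.25 280.13] yaw -9.9 j7 -35.2 t 27.7
side pocket0 [(array([238.2, 171.1]), 0.88, array([440.7, 160.3,  40. ])), (array([243.2, 163.9]), 0.79, array([459.5, 189.2,  40. ])), (array([237.8, 156.4]), 0.72, array([449.9, 228. ,  40. ])), (array([233.1, 177.6]), 0.66, array([422.6, 135.4,  40. ])), (array([325. , 227.3]), 0.45, array([ 617.5, -115.2,   40. ]))]
side socket0_mid [(array([324.8, 228.1]), 0.71, array([622.3, -97.9,  19. ])), (array([322.8, 207. ]), 0.55, array([638.5, -20.3,  19. ]))]
side ((444.8439025878906, 165.3148193359375), (147.83282470703125, 61.50690841674805), 80.89393615722656)
top pocket0 [(array([194.3, 250.3]), 0.95, array([458.3, 224.8,  40. ])), (array([219.2, 255.2]), 0.93, array([446.2, 160. ,  40. ])), (array([235.6, 256.5]), 0.77, array([443.2, 117.6,  40. ])), (array([201.9, 252.4]), 0.66, array([453.1, 204.9,  40. ]))]
top socket0_mid [(array([319.6, 189.7]), 0.6, array([624.6, -97.4,  19. ])), (array([233.4, 257.6]), 0.6, array([441.3, 127.2,  19. ])), (array([295. , 178.1]), 0.42, array([656.1, -30.6,  19. ])), (array([447.2, 263.3]), 0.36, array([ 430.8, -433.4,   19. ]))]
top ((455.89080810546875, 210.53231811523438), (235.2410430908203, 62.00483703613281), 79.88006591796875)
```

View pics/top_blk5.png

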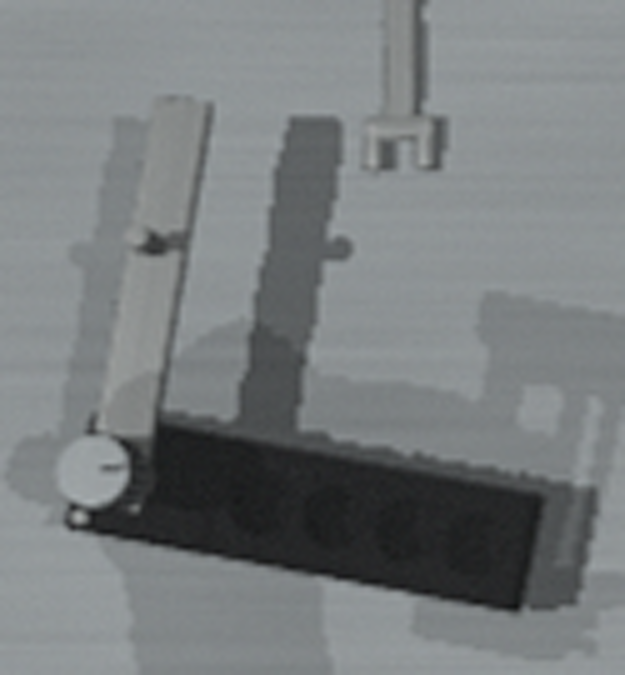

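View pics/top5.png

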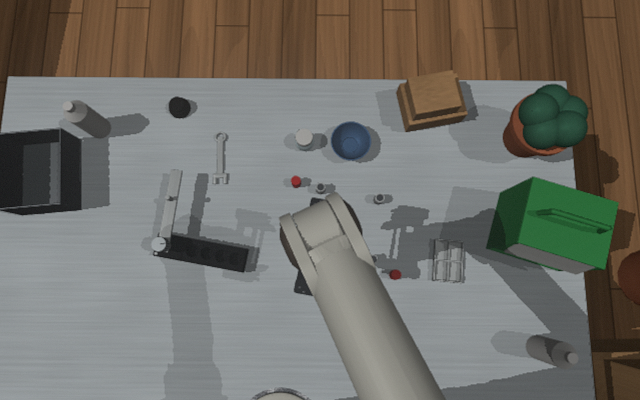

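View pics/side_blk5.png

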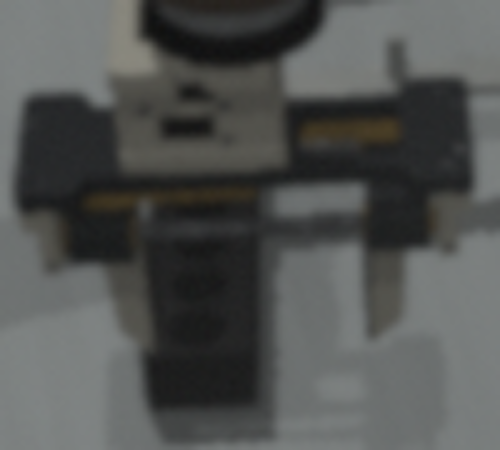

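Run:
```python
from h import *
q=solve_ik([500,60,280],[-90,0,-10]); move_j(q)
for n in ['top','side']:
    p=snapshot(n); save(p,n+'6'); W=cloud(p); I=p['pixels'].astype(int)
    m=(np.nan_to_num(W[...,2])>(12 if n=='top' else 12))&(W[...,1]<0)&(W[...,1]>-480)&(W[...,0]>380)&(W[...,0]<850)
    k,l,s,c=cv2.connectedComponentsWithStats(m.astype(np.uint8))
    for i in range(1,k):
        if s[i,4]<15: continue
        P=W[l==i]; t=P[P[:,2]>np.nanpercentile(P[:,2],98)-6]; (cx,cy),r=cv2.minEnclosingCircle(t[:,:2].astype(np.float32))
        print(n,np.round(c[i]),s[i,4],'ctr',round(cx,1),round(cy,1),'r',round(r,1),'x',np.round([P[:,0].min(),P[:,0].max()]),'y',np.round([P[:,1].min(),P[:,1].max()]),'zmax',round(P[:,2].max(),1),'rgb',I[l==i].mean(0).round())
    for nm in ['tire_lever0','wrench']:
        print(nm,[(np.round(px2w(p,r['uv'],5)),round(r['conf'],2)) for r in pinpoint(p,nm)])
st()
```

```text
top [431. 112.] 1533 ctr 838.0 -397.9 r 62.7 x [795. 850.] y [-480. -324.] zmax 118.0 rgb [98. 77. 56.]
top [351. 139.] 892 ctr 755.9 -180.2 r 55.3 x [702. 812.] y [-234. -127.] zmax 50.9 rgb [54. 67. 84.]
top [304. 139.] 327 ctr 762.6 -54.3 r 23.1 x [736. 787.] y [-78. -29.] zmax 60.6 rgb [134. 135. 134.]
top [296. 181.] 90 ctr 647.3 -33.7 r 12.8 x [634. 660.] y [-47. -21.] zmax 42.9 rgb [122.  51.  51.]
top [320. 187.] 90 ctr 630.0 -99.9 r 12.6 x [617. 642.] y [-112.  -88.] zmax 42.5 rgb [90. 92. 93.]
top [267. 254.] 4380 ctr 381.9 -62.0 r 30.8 x [380. 501.] y [-104.   -0.] zmax 697.7 rgb [120. 120. 113.]
top [379. 198.] 93 ctr 602.1 -256.1 r 12.6 x [590. 614.] y [-268. -244.] zmax 44.1 rgb [93. 95. 96.]
top [448. 260.] 307 ctr 439.7 -435.9 r 64.8 x [383. 497.] y [-479. -394.] zmax 24.9 rgb [106. 108. 108.]
top [372. 259.] 88 ctr 440.9 -236.6 r 12.5 x [429. 452.] y [-247. -224.] zmax 43.9 rgb [96. 98. 99.]
top [395. 274.] 97 ctr 402.2 -295.6 r 12.7 x [389. 415.] y [-308. -283.] zmax 46.4 rgb [128.  53.  52.]
tire_lever0 [(array([ 533., -161.,    5.]), 0.66), (array([ 510., -191.,  
[... 697 characters left out ...]
.] y [-480. -330.] zmax 114.2 rgb [81. 65. 48.]
side [334. 274.] 156 ctr 598.8 -255.6 r 13.9 x [587. 612.] y [-270. -242.] zmax 42.9 rgb [79. 81. 80.]
side [264. 281.] 157 ctr 438.1 -235.0 r 13.7 x [425. 450.] y [-249. -222.] zmax 42.2 rgb [86. 88. 87.]
side [251. 305.] 167 ctr 399.3 -294.3 r 14.2 x [387. 412.] y [-309. -281.] zmax 42.9 rgb [107.  55.  54.]
side [281. 360.] 547 ctr 435.2 -435.0 r 64.7 x [380. 494.] y [-479. -394.] zmax 23.0 rgb [95. 97. 94.]
tire_lever0 [(array([ 526., -158.,    5.]), 0.63), (array([ 498., -190.,    5.]), 0.47)]
wrench [(array([708., 172.,   5.]), 0.68)]
 F [ 0.3  0.3 -0.1] M [-0.01 -0.13  0.01] gap 91.98 tcp [500.04  58.6  279.79] yaw -10.1 j7 -51.7 t 29.01
```

View pics/side6.png

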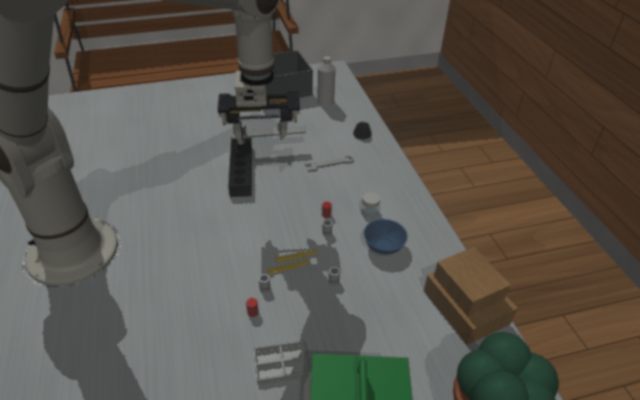

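```bash
cat >> h.py <<'E'
def pick(xy,y1,y2,z=82.,hi=200):
    q=solve_ik([*xy,hi],[-90,0,y1]); print('q',np.round(q,0)); move_j(q)
    move_l([*xy,z],[-90,0,y1],feed=200); close(); st('g1')
    p=current_tcp_pos(); gripper_open()
    move_l([*xy,z+25],[-90,0,y1],feed=200)
    q=np.array(current_joint_positions()); q[6]+=y2-y1; move_j(q)
    move_l([*xy,z],[-90,0,y2],feed=150); close(); st('g2')
E
python3 - <<'E'
from h import *
for xy in [(630,-99.3),(601,-255),(440,-235.5),(450,180)]:
  for y in [30,-60,-10,0,90]:
    q=solve_ik([*xy,200],[-90,0,y]); print(xy,y,None if q is None else np.round(q,0))
xy=(629.7,-99.3)
pick(xy,-60,30)
move_l([*xy,150],feed=200); st('lift')
p=snapshot('side'); save(p,'side7')
E
```

```text
(630, -99.3) 30 [ 52.  55. -74.  94.  55.  74.  -2.]
(630, -99.3) -60 [ 42.  42. -52.  94.  37.  62. -81.]
(630, -99.3) -10 [ 48.  49. -64.  94.  47.  68. -38.]
(630, -99.3) 0 [ 49.  50. -67.  94.  49.  70. -29.]
(630, -99.3) 90 [ 54.  63. -83.  94.  63.  82.  53.]
(601, -255) 30 [ 65.  56. -74.  92.  56.  75.  12.]
(601, -255) -60 [ 57.  45. -55.  92.  40.  65. -68.]
(601, -255) -10 [ 62.  51. -66.  92.  49.  70. -24.]
(601, -255) 0 [ 63.  52. -68.  92.  51.  72. -15.]
(601, -255) 90 [ 67.  65. -84.  92.  65.  83.  68.]
(440, -235.5) 30 [ 83.  48. -81. 114.  52.  68.  10.]
(440, -235.5) -60 [ 75.  33. -64. 114.  37.  56. -67.]
(440, -235.5) -10 [ 80.  40. -72. 114.  44.  61. -23.]
(440, -235.5) 0 [ 81.  41. -74. 114.  46.  62. -15.]
(440, -235.5) 90 [ 84.  56. -88. 114.  59.  75.  65.]
(450, 180) 30 [ 33.  43. -78. 116.  48.  63. -37.]
(450, 180) -60 [  23.   29.  -59.  116.   31.   53. -113.]
(450, 180) -10 [ 29.  36. -70. 116.  40.  57. -71.]
(450, 180) 0 [ 30.  37. -72. 116.  42.  59. -62.]
(450, 180) 90 [ 36.  54. -87. 116.  58.  73.  15.]
q [ 42.  42. -53.  95.  37.  62. -81.]
g1 F [-0.4  1.5  0.7] M [0.08 0.   0.05] gap 25.27 tcp [629.62 -99.17  81.94] yaw -60.0 j7 -85.8 t 31.68
g2 F [ 0.6 -0.6  0.5] M [ 0.03 -0.2   0.02] gap 25.15 tcp [629.77 -99.24  82.01] yaw 30.0 j7 4.2 t 35.88
lift F [-0.1 -0.4 -2.1] M [-0.01 -0.12 -0.02] gap 25.07 tcp [629.56 -99.75 150.02] yaw 30.0 j7 7.0 t 36.38
```

View pics/side7.png

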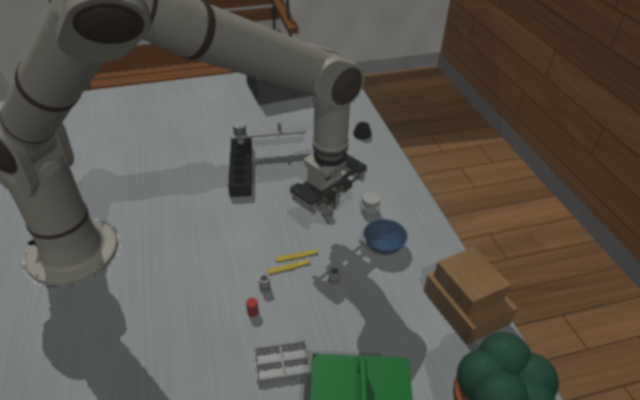

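```bash
cat >> h.py <<'E'
C=np.array([470.7,297.7]); D=np.array([-np.sin(np.radians(10)),-np.cos(np.radians(10))])
def pk(i): return C+D*(66+38*i)
def place(i,off=(0,0),hi=215,yaw=-10):
    xy=pk(i)+np.array(off); p=current_tcp_pos()
    move_l([p[0],p[1],hi],feed=250)
    q=solve_ik([*xy,hi],[-90,0,yaw]); move_j(q); st('over')
    move_l([*xy,124],[-90,0,yaw],feed=200); wait(.1); st('mouth')
    return xy
def lower(xy,z0,z1,step=2,yaw=-10,fmax=6):
    z=z0
    while z>z1+1e-6:
        z=max(z-step,z1); move_l([*xy,z],[-90,0,yaw],feed=40); f=np.mean([current_ft_force() for _ in range(3)],0)
        print(round(z,1),np.round(f,1),np.round(current_tcp_pos(),1),flush=True)
        if abs(f[2])>fmax or np.hypot(*f[:2])>fmax: print('CONTACT'); return z
    return z
E
python3 - <<'E'
from h import *
xy=place(1); print(xy)
for n in ['side','top']:
    p=snapshot(n); save(p,n+'8')
lower(xy,124,108)
st()
E
```

```text
over F [ 0.2 -0.6 -1.5] M [-0.03 -0.12  0.01] gap 25.21 tcp [453.15 194.35 214.46] yaw -10.0 j7 -58.9 t 38.12
mouth F [ 0.1  0.1 -0.9] M [-0.02 -0.11 -0.02] gap 25.27 tcp [453.31 195.28 124.59] yaw -10.0 j7 -66.5 t 38.83
[452.64058952 195.27999369]
122 [-0.4 -0.  -0.7] [452.7 195.1 122.1]
120 [ 0.4  0.5 -1.9] [452.5 195.2 119.9]
118 [-0.6 -0.3 -1.5] [452.5 195.3 117.8]
116 [ 0.1 -0.6 -1.2] [452.5 195.2 115.8]
114 [ 0.2  0.9 -1.4] [452.5 195.2 113.9]
112 [-0.6 -0.  -1. ] [452.6 195.2 111.9]
110 [-0.2 -0.8 -0.5] [452.6 195.2 109.9]
108 [ 0.9  0.1 -1.1] [452.5 195.2 107.9]
 F [ 0.9  0.1 -1.1] M [-0.03 -0.05  0.01] gap 24.91 tcp [452.53 195.24 107.86] yaw -10.0 j7 -68.0 t 40.93
```

View pics/side8.png

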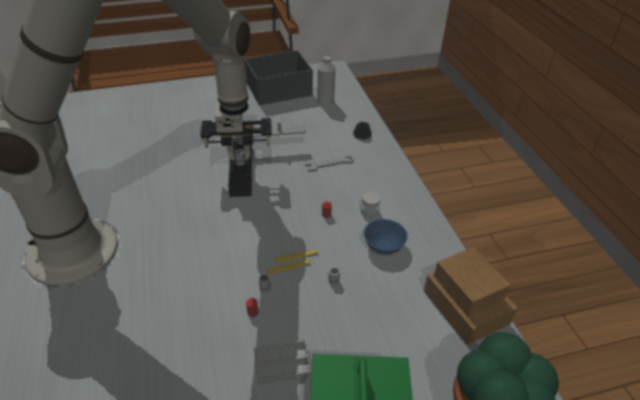

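```bash
cat >> h.py <<'E'
def det():
    out={}
    for n in ['top','side']:
        p=snapshot(n); W=cloud(p); I=p['pixels'].astype(int); L=[]
        z=np.nan_to_num(W[...,2])
        m=(z>12)&(z<75)&(W[...,1]<330)&(W[...,1]>-480)&(W[...,0]>380)&(W[...,0]<850)
        k,l,s,c=cv2.connectedComponentsWithStats(m.astype(np.uint8))
        for i in range(1,k):
            if not 40<s[i,4]<220: continue
            P=W[l==i]; t=P[P[:,2]>np.nanpercentile(P[:,2],98)-6]; (cx,cy),r=cv2.minEnclosingCircle(t[:,:2].astype(np.float32))
            g=I[l==i].mean(0); L.append((round(cx,1),round(cy,1),round(r,1),round(float(P[:,2].max()),1),'red' if g[0]>1.4*g[1] else 'grey',int(s[i,4])))
        out[n]=L; save(p,n+'_det'); np.save(n+'W.npy',W)
        for a in L: print(n,a)
    return out
E
python3 - <<'E'
from h import *
gripper_open(); p=current_tcp_pos(); move_l([p[0],p[1],215],feed=250); 
for n in ['side']:
    im=cv2.cvtColor(snapshot(n)['pixels'],cv2.COLOR_RGB2BGR); 
q=solve_ik([480,20,260],[-90,0,-10]); move_j(q)
det(); st()
p=snapshot('top');im=cv2.cvtColor(p['pixels'],cv2.COLOR_RGB2BGR)
cv2.imwrite('pics/tblk9.png',cv2.resize(im[220:285,140:265],None,fx=6,fy=6,interpolation=cv2.INTER_CUBIC)); W=cloud(p)
m=(abs(W[...,0]-452)<15)&(abs(W[...,1]-195)<15)&(W[...,2]>46); print('h',m.sum(),np.percentile(W[m][:,2],[10,50,90]),W[m].mean(0))
E
```

```text
top (848.5, 297.1, 17.8, 39.7, 'grey', 121)
top (647.3, -33.5, 12.5, 43.5, 'red', 91)
top (602.6, -256.1, 12.5, 42.9, 'grey', 93)
top (441.0, -236.6, 12.4, 43.4, 'grey', 88)
top (402.5, -295.9, 12.4, 43.7, 'red', 94)
side (847.1, 298.2, 19.6, 39.8, 'grey', 90)
side (642.4, 273.8, 21.7, 74.4, 'grey', 80)
side (530.6, 296.9, 42.7, 74.9, 'grey', 85)
side (644.1, -31.7, 14.7, 42.8, 'red', 114)
side (598.4, -255.0, 13.6, 42.0, 'grey', 153)
side (438.0, -236.2, 13.6, 43.9, 'grey', 155)
side (399.1, -293.9, 13.7, 43.7, 'red', 170)
 F [-0.3 -0.2 -0.2] M [ 0.02 -0.01 -0.  ] gap 91.8 tcp [479.46  22.33 259.47] yaw -9.8 j7 -33.5 t 43.57
h 80 [53.86581148 56.38741291 58.82708963] [450.7413725  193.57029129  56.251113  ]
```

View pics/tblk9.png

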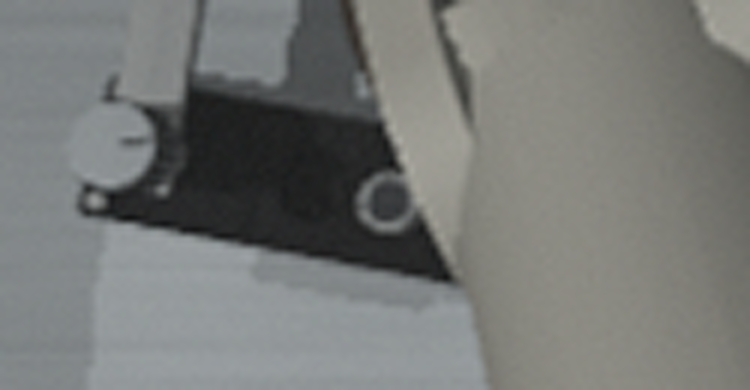

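Run:
```python
from h import *
xy=(601.9,-255.3)
pick(xy,-60,30); move_l([*xy,150],feed=200); st('lift')
xy=place(2); lower(xy,124,108,step=4); st('in')
```

```text
q [ 44.  37. -34.  92.  23.  58. -57.]
g1 F [-0.4 -0.9  0. ] M [ 0.03 -0.05  0.02] gap 25.44 tcp [ 601.85 -255.23   81.91] yaw -60.0 j7 -60.5 t 46.58
g2 F [ 0.4 -0.3 -0.5] M [ 0.02 -0.14 -0.  ] gap 25.14 tcp [ 601.97 -255.22   81.99] yaw 30.0 j7 29.5 t 50.78
lift F [-0.7  1.  -2.2] M [ 0.04 -0.07  0.07] gap 25.16 tcp [ 601.8  -255.56  150.22] yaw 30.0 j7 31.7 t 51.27
over F [ 0.7  0.1 -1. ] M [ 0.02 -0.12 -0.01] gap 25.1 tcp [446.53 157.08 214.7 ] yaw -10.1 j7 -46.5 t 53.31
mouth F [ 0.3  0.9 -0.6] M [-0.06 -0.09 -0.  ] gap 25.34 tcp [446.94 158.   125.06] yaw -10.0 j7 -53.9 t 54.02
120 [-0.5  0.5 -1.4] [446.3 157.7 120.4]
116 [ 0.2 -0.1 -1.5] [445.8 157.7 115.8]
112 [-1.  -0.1 -1. ] [445.8 157.8 111.7]
108 [-0.4  0.3 -0.4] [445.8 157.8 107.7]
in F [-0.4  0.3 -0.4] M [-0.01 -0.12 -0.03] gap 24.96 tcp [445.82 157.81 107.71] yaw -10.0 j7 -55.3 t 55.02
```

Run:
```python
from h import *
gripper_open(); p=current_tcp_pos(); move_l([p[0],p[1],215],feed=250); 
q=solve_ik([430,-90,260],[-90,0,-10]); move_j(q)
det(); st()
p=snapshot('side');im=cv2.cvtColor(p['pixels'],cv2.COLOR_RGB2BGR)
cv2.imwrite('pics/tblk10.png',cv2.resize(im[115:300,200:360],None,fx=4,fy=4,interpolation=cv2.INTER_CUBIC))
for n in ['top','side']:
  W=np.load(n+'W.npy')
  for i in (1,2):
    c=pk(i)-[1.5,1.5]
    m=(abs(W[...,0]-c[0])<15)&(abs(W[...,1]-c[1])<15)&(W[...,2]>46)&(W[...,2]<90); print(n,i,m.sum(),np.percentile(W[m][:,2],[10,50,90]) if m.sum() else '')
```

```text
top (847.1, 297.4, 17.1, 40.2, 'grey', 124)
top (647.6, -34.0, 12.8, 43.2, 'red', 89)
top (440.9, -236.5, 12.5, 44.2, 'grey', 89)
top (402.2, -295.5, 12.9, 43.0, 'red', 95)
side (846.6, 296.6, 20.7, 40.7, 'grey', 93)
side (449.1, 192.0, 12.7, 59.9, 'grey', 103)
side (644.7, -33.3, 15.2, 41.7, 'red', 113)
side (438.0, -235.8, 13.4, 43.4, 'grey', 156)
side (398.3, -294.0, 14.5, 44.7, 'red', 171)
 F [ 0.2  0.1 -1.5] M [-0.01 -0.1  -0.04] gap 91.87 tcp [430.18 -88.19 259.53] yaw -9.8 j7 -8.8 t 57.83
top 1 89 [52.81607731 55.74153129 58.48311958]
top 2 88 [53.29977118 56.11298655 58.85131604]
side 1 28 [49.08098887 52.75067471 57.07739478]
side 2 35 [50.10752098 55.11436121 57.45198588]
```

View pics/tblk10.png

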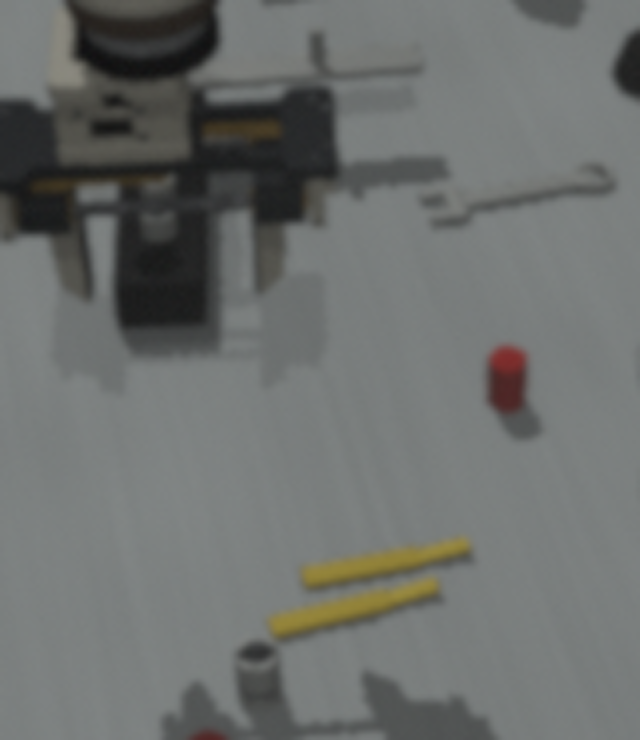

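Run:
```python
from h import *
xy=(440.4,-235.5)
pick(xy,-79,11); move_l([*xy,150],feed=200); st('lift')
xy=place(3); lower(xy,124,108,step=4); st('in')
```

```text
q [ 42.  20. -20. 115.   9.  47. -62.]
g1 F [ 0.8 -0.2 -1.3] M [ 0.03 -0.01 -0.02] gap 25.59 tcp [ 440.34 -235.43   81.94] yaw -79.0 j7 -67.6 t 60.57
g2 F [-0.3  0.1 -0.1] M [-0.01 -0.11 -0.03] gap 25.15 tcp [ 440.44 -235.49   82.  ] yaw 11.0 j7 22.4 t 64.77
lift F [ 0.3  0.3 -2.1] M [ 0.   -0.04 -0.03] gap 25.48 tcp [ 440.25 -235.68  149.99] yaw 11.0 j7 25.4 t 65.26
over F [-0.3 -0.5 -0.9] M [-0.06 -0.14  0.03] gap 25.12 tcp [439.38 119.31 214.29] yaw -10.1 j7 -38.7 t 67.0
mouth F [-0.1  0.7 -0.3] M [-0.   -0.06 -0.04] gap 25.06 tcp [440.05 120.08 124.5 ] yaw -10.1 j7 -45.7 t 67.71
120 [ 0.   0.5 -1.3] [439.5 120.3 120.2]
116 [ 0.6  0.1 -0.9] [439.3 120.4 115.8]
112 [ 0.5 -0.  -1.3] [439.2 120.4 111.7]
108 [ 0.2 -0.4 -0.5] [439.2 120.4 107.7]
in F [ 0.2 -0.4 -0.5] M [ 0.01 -0.06  0.01] gap 25.32 tcp [439.21 120.39 107.71] yaw -10.0 j7 -47.0 t 68.71
```

Run:
```python
from h import *
gripper_open(); p=current_tcp_pos(); move_l([p[0],p[1],230],feed=250); 
P=[588.2,285.0]
q=solve_ik([*P,240],[-90,0,83.5]); print(np.round(q)); move_j(q); st()
det()
for n in ['top','side']:
  p=snapshot(n); save(p,n+'11'); W=np.load(n+'W.npy')
  for i in (0,1,2,3):
    c=pk(i)-[1.5,1.5]
    m=(abs(W[...,0]-c[0])<15)&(abs(W[...,1]-c[1])<15)&(W[...,2]>46)&(W[...,2]<90); print(n,i,m.sum(),np.percentile(W[m][:,2],[10,50,90]) if m.sum() else '')
```

```text
[  4.  38. -47.  90.  30.  65.  33.]
 F [-0.4 -0.8  0.3] M [ 0.07 -0.15 -0.  ] gap 91.72 tcp [587.34 284.44 238.53] yaw 83.4 j7 33.0 t 71.63
top (848.1, 297.1, 16.4, 42.3, 'grey', 130)
top (647.2, -33.7, 12.6, 43.0, 'red', 89)
top (402.6, -295.8, 12.8, 43.6, 'red', 97)
side (848.3, 297.4, 19.7, 38.8, 'grey', 86)
side (645.0, -32.5, 13.8, 44.0, 'red', 117)
side (398.9, -294.5, 14.0, 44.0, 'red', 167)
top 0 0 
top 1 0 
top 2 5 [52.58617716 55.53930024 60.62432773]
top 3 87 [53.4358493  56.08945708 58.42578667]
side 0 0 
side 1 62 [48.03049738 55.70903193 58.28477486]
side 2 64 [48.37195249 55.45885919 58.55362363]
side 3 73 [47.88550601 55.23670753 57.68588608]
```

View pics/top11.png

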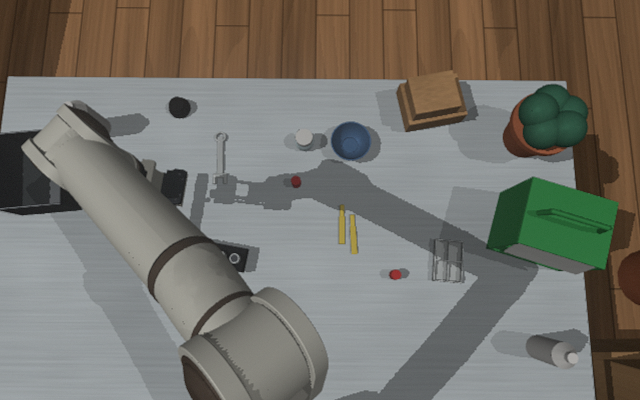

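View pics/side11.png

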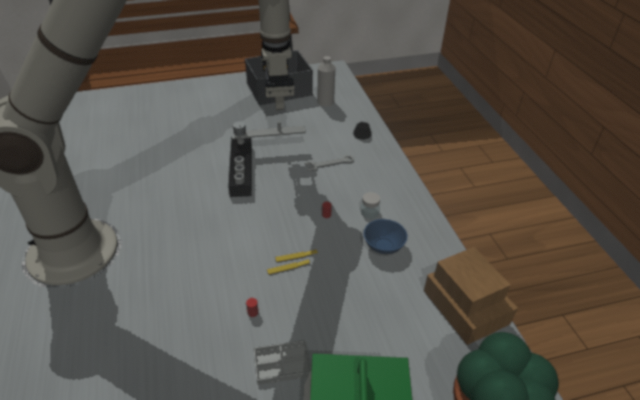

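Run:
```python
from h import *
r=np.array([453.4,180.7])-np.array([470.4,297.7]); C=np.array([470.9,297.7])
def tp(a):
    t=np.radians(a); R=np.array([[np.cos(t),-np.sin(t)],[np.sin(t),np.cos(t)]]); return C+R@r
P=tp(92); print(P)
move_l([*P,141.5],[-90,0,83.7],feed=120); st('down'); close(); st('closed')
for a in list(np.arange(80,0,-12))+[0,-1,-2,-3,-4]:
    q=solve_ik([*tp(a),141.5],[-90,0,-8.3+a]); dq=np.abs(np.array(q)-current_joint_positions())
    if dq.max()>30: print('jump',a,np.round(q,1)); break
    move_j(q); wait(.05); st(round(a))
    f=current_ft_force()
    if np.hypot(*f[:2])>10 and a<=0: print('stop'); break
```

```text
[588.42201821 284.79359705]
down F [0.2 0.3 0.5] M [ 0.09 -0.18  0.03] gap 91.98 tcp [588.88 285.32 142.35] yaw 83.7 j7 29.7 t 72.81
closed F [ 0.1 -0.5 -0.3] M [ 0.21 -0.19  0.01] gap 10.99 tcp [588.45 284.91 141.55] yaw 83.7 j7 29.7 t 74.03
80 F [-0.9 -1.2  0.7] M [-0.05  0.01  0.04] gap 11.34 tcp [583.07 260.41 141.57] yaw 71.8 j7 20.5 t 74.36
68 F [-1.3 -0.3 -0.2] M [-0.09 -0.1   0.03] gap 10.85 tcp [573.19 238.68 141.71] yaw 59.9 j7 11.2 t 74.69
56 F [-0.5 -1.1 -0.4] M [-0.22 -0.08  0.03] gap 11.35 tcp [558.85 218.98 141.77] yaw 48.0 j7 1.7 t 75.03
44 F [-0.8 -1.9 -0.6] M [-0.3  -0.02  0.04] gap 11.11 tcp [540.64 202.52 141.78] yaw 36.0 j7 -8.2 t 75.36
32 F [-0.  -1.3 -0. ] M [-0.45 -0.06  0.05] gap 11.27 tcp [519.36 190.1  141.78] yaw 24.0 j7 -18.3 t 75.7
20 F [-0.2 -3.6 -0. ] M [-0.59  0.02  0.04] gap 11.02 tcp [495.85 182.3  141.7 ] yaw 12.0 j7 -28.9 t 76.05
8 F [-0.7 -3.6  0.2] M [-0.7   0.17 -0.  ] gap 10.76 tcp [471.14 179.62 141.61] yaw -0.1 j7 -40.0 t 76.4
0 F [-0.5 -3.1  0.9] M [-0.77  0.27  0.04] gap 11.02 tcp [454.57 180.69 141.53] yaw -8.1 j7 -47.7 t 76.71
-1 F [-0.4 -3.2  0.4] M [-0.81 -0.08  0.04] gap 11.14 tcp [452.57 180.93 141.55] yaw -9.3 j7 -48.9 t 77.01
-2 F [-0.2 -3.3  0.3] M [-0.79 -0.09  0.07] gap 10.9 tcp [449.94 181.41 141.57] yaw -10.3 j7 -49.9 t 77.31
-3 F [ 1.  -4.3 -0.9] M [-0.85 -0.42  0.05] gap 11.25 tcp [448.27 181.71 141.69] yaw -11.3 j7 -50.9 t 77.61
-4 F [ 4.2 -5.5 -0.7] M [-1.03 -0.82  0.09] gap 11.43 tcp [446.81 182.02 141.82] yaw -12.3 j7 -51.9 t 77.91
```

Run:
```python
from h import *
r=np.array([453.4,180.7])-np.array([470.4,297.7]); C=np.array([470.9,297.7])
def tp(a):
    t=np.radians(a); R=np.array([[np.cos(t),-np.sin(t)],[np.sin(t),np.cos(t)]]); return C+R@r
for a in [-5]:
    q=solve_ik([*tp(a),141.5],[-90,0,-12.3]); move_j(q); wait(.2); st(round(a))
gripper_open(); st('open'); p=current_tcp_pos(); move_l([p[0],p[1],230],feed=250)
q=solve_ik([470.4,297.7,230],[-90,0,80]); print(np.round(q,1)); q[6]=min(q[6]+60,140);
move_j(q); st()
for n in ['side','top']:
    p=snapshot(n); save(p,n+'12'); W=cloud(p)
    m=(W[...,0]>380)&(W[...,0]<560)&(W[...,1]>0)&(W[...,1]<265)
    for lo,hi in [(35,46),(62,78)]:
        s=m&(W[...,2]>lo)&(W[...,2]<hi); P=W[s]
        print(n,lo,hi,len(P),np.nanmedian(P[:,2]), cv2.minAreaRect(P[:,:2].astype(np.float32)))
    im=cv2.cvtColor(p['pixels'],cv2.COLOR_RGB2BGR)
    a=im[220:285,140:265] if n=='top' else im[115:205,200:300]
    cv2.imwrite(f'pics/{n}_blk12.png',cv2.resize(a,None,fx=5,fy=5,interpolation=cv2.INTER_CUBIC))
```

```text
-5 F [ 5.7 -5.3 -0.9] M [-1.24 -1.24  0.02] gap 11.46 tcp [445.68 182.32 142.06] yaw -12.4 j7 -52.1 t 78.36
open F [ 0.6 -1.1 -0. ] M [-0.05 -0.06 -0.05] gap 91.53 tcp [443.77 182.62 141.5 ] yaw -12.3 j7 -52.1 t 79.68
[ 1.000e-01  2.810e+01 -4.510e+01  1.053e+02  2.360e+01  5.640e+01
  2.500e+01]
 F [-0.5 -0.6  0.3] M [ 0.15 -0.2  -0.06] gap 91.9 tcp [470.22 297.47 229.56] yaw 140.0 j7 84.9 t 82.17
side 35 46 497 40.38714617388007 ((446.9930114746094, 181.931640625), (178.42552185058594, 61.942039489746094), 80.12652587890625)
side 62 78 358 71.95575644957006 ((447.4607849121094, 183.60958862304688), (167.90199279785156, 30.104482650756836), 79.56307220458984)
top 35 46 858 39.961622524638756 ((450.71685791015625, 181.79995727539062), (176.13414001464844, 61.918678283691406), 79.87117767333984)
top 62 78 760 71.48150189079217 ((450.9649658203125, 184.21340942382812), (167.0599822998047, 29.88239860534668), 79.80357360839844)
```

View pics/side_blk12.png

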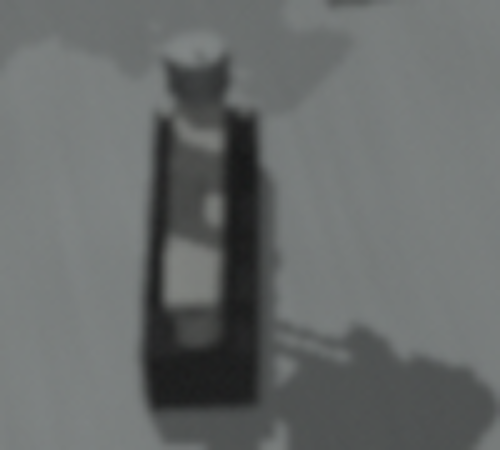

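View pics/top_blk12.png

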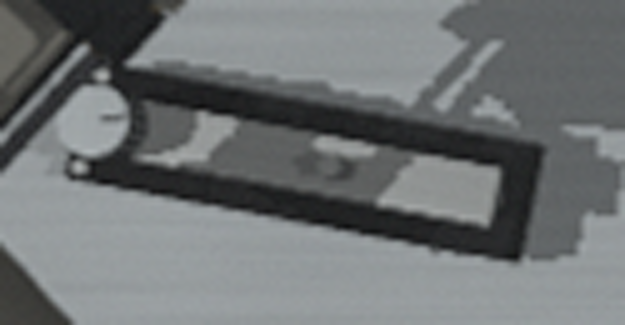

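```bash
cat >> h.py <<'E'
def turn(c,yaw,z,total,step,zmin,e=(0,0)):
    """clockwise"""
    done=0;y=yaw
    e=np.array(e,float)
    while done<total-1e-6:
        d=min(step,total-done); done+=d; y-=d; z=max(z-1.2*np.radians(d),zmin)
        q=solve_ik([*c,z],[-90,0,y])
        if q is None: print('none'); break
        dq=np.abs(np.array(q)-current_joint_positions())
        if dq[:6].max()>10 or dq[6]>step+15: print('jump',np.round(q,1),np.round(current_joint_positions(),1)); break
        move_j(q); m=[]
        for _ in range(3): m.append(current_torque()[2]); wait(.01)
        st(f'{done:.0f} Mz {np.mean(m):.3f}')
    return y,z,done
E
python3 - <<'E'
from h import *
c=[470.6,297.7]
q=np.array(current_joint_positions()); q[6]=130; move_j(q); y=current_ee_rot()[2]; y=y+360 if y<0 else y; print('yaw',y)
move_l([*c,141.3],[-90,0,y],feed=120); close(); st('closed')
print(turn(c,y,141.3,250,25,135.2))
E
```

```text
yaw 184.90389270334964
closed F [ 0.   0.2 -0.1] M [ 0.12 -0.01  0.01] gap 35.5 tcp [470.56 297.71 141.25] yaw -175.1 j7 124.8 t 84.85
25 Mz -0.024 F [-0.9  0.1  0.7] M [ 0.11  0.02 -0.02] gap 35.28 tcp [470.45 297.78 140.77] yaw 160.2 j7 103.7 t 85.33
50 Mz -0.056 F [-1.8 -0.   1.4] M [0.17 0.13 0.04] gap 35.37 tcp [470.37 297.84 140.22] yaw 135.2 j7 82.4 t 85.8
75 Mz 0.015 F [-2.  -0.4  1. ] M [0.32 0.26 0.04] gap 35.41 tcp [470.34 297.94 139.68] yaw 110.3 j7 61.1 t 86.28
100 Mz -0.019 F [-1.2  1.4  0.4] M [0.49 0.24 0.02] gap 35.2 tcp [470.38 298.03 139.18] yaw 85.3 j7 39.8 t 86.75
125 Mz -0.004 F [-1.2  2.2 -0.1] M [ 0.66  0.15 -0.  ] gap 35.65 tcp [470.44 298.09 138.64] yaw 60.3 j7 18.5 t 87.22
150 Mz -0.007 F [-1.2  2.6 -1.1] M [ 0.8   0.08 -0.  ] gap 35.43 tcp [470.54 298.09 138.13] yaw 35.3 j7 -2.7 t 87.68
175 Mz -0.037 F [-0.5  3.3 -2.9] M [0.94 0.09 0.  ] gap 35.63 tcp [470.6  298.11 137.66] yaw 10.3 j7 -23.9 t 88.15
200 Mz 0.003 F [-1.3  4.5 -2.9] M [1.06 0.01 0.03] gap 35.53 tcp [470.7  298.03 137.14] yaw -14.7 j7 -45.0 t 88.62
225 Mz -0.025 F [ 1.1  4.7 -2.8] M [ 1.15 -0.16 -0.  ] gap 35.21 tcp [470.76 297.98 136.63] yaw -39.7 j7 -66.1 t 89.08
250 Mz -0.016 F [ 1.3  4.4 -4.3] M [ 1.2  -0.26  0.02] gap 35.38 tcp [470.78 297.89 136.1 ] yaw -64.7 j7 -87.0 t 89.55
(np.float64(-65.09610729665036), np.float64(136.06401224401714), 250)
```

Run:
```python
from h import *
c=[470.6,297.7]
y,z,d=turn(c,-65.1,136.06,50,10,135.3)
gripper_open(); move_l([*c,160],[-90,0,y],feed=150)
q=np.array(current_joint_positions()); q[6]+=180; move_j(q); y=current_ee_rot()[2]
move_l([*c,135.4],[-90,0,y],feed=100); close(); st('closed')
print(y)
p=snapshot('side'); save(p,'side13')
```

```text
10 Mz -0.025 F [ 1.9  4.2 -4.5] M [ 1.29 -0.26 -0.02] gap 35.31 tcp [470.82 297.86 135.93] yaw -74.7 j7 -95.3 t 89.84
20 Mz -0.070 F [ 0.8  5.3 -4.1] M [ 1.28 -0.39  0.05] gap 35.51 tcp [470.81 297.81 135.7 ] yaw -84.6 j7 -103.5 t 90.13
30 Mz -0.061 F [ 1.7  4.9 -4.4] M [ 1.21 -0.43 -0.04] gap 35.47 tcp [470.82 297.77 135.49] yaw -94.5 j7 -111.7 t 90.42
40 Mz -0.032 F [ 1.6  5.4 -4.4] M [ 1.24 -0.46 -0.07] gap 35.63 tcp [470.84 297.76 135.36] yaw -104.4 j7 -119.9 t 90.72
50 Mz -0.020 F [ 2.3  5.3 -3.4] M [ 1.23 -0.5  -0.06] gap 35.51 tcp [470.84 297.7  135.37] yaw -114.3 j7 -128.1 t 91.01
closed F [-0.2  0.8 -0.1] M [ 0.18 -0.11  0.02] gap 35.06 tcp [470.64 297.85 135.44] yaw 64.9 j7 51.3 t 96.32
64.8794878189178
```

Run:
```python
from h import *
for n in ['side','top']:
    p=snapshot(n); save(p,n+'13'); W=cloud(p)
    m=(W[...,0]>380)&(W[...,0]<560)&(W[...,1]>0)&(W[...,1]<240)
    s=m&(W[...,2]>58)&(W[...,2]<76); P=W[s]
    print(n,len(P),np.nanmedian(P[:,2]), cv2.minAreaRect(P[:,:2].astype(np.float32)))
c=[470.6,297.7]
turn(c,64.9,135.3,40,10,135.3)
```

```text
side 314 66.08580472894374 ((445.6439208984375, 170.10275268554688), (143.7674102783203, 30.69116973876953), 79.35521697998047)
top 581 65.4204969062298 ((448.08184814453125, 166.9998321533203), (131.23757934570312, 29.94637107849121), 79.92862701416016)
10 Mz -0.032 F [-0.2 -0.1  1.3] M [ 0.21 -0.17 -0.01] gap 35.67 tcp [470.65 297.85 135.41] yaw 55.2 j7 43.3 t 96.76
20 Mz -0.040 F [-0.1  0.3  2.7] M [ 0.12 -0.14 -0.07] gap 35.35 tcp [470.64 297.84 135.42] yaw 45.3 j7 35.1 t 97.05
30 Mz -0.021 F [-0.3  0.2  2.5] M [ 0.19 -0.13 -0.04] gap 35.45 tcp [470.63 297.83 135.41] yaw 35.3 j7 26.9 t 97.34
40 Mz -0.038 F [-0.4  0.1  3.2] M [ 0.18 -0.05 -0.04] gap 35.1 tcp [470.61 297.82 135.38] yaw 25.3 j7 18.7 t 97.63
```

Run:
```python
from h import *
gripper_open(); c=[470.6,297.7]; move_l([*c,200],feed=200)
q=solve_ik([560,200,280],[-90,0,0]); move_j(q)
p=snapshot('top');im=cv2.cvtColor(p['pixels'],cv2.COLOR_RGB2BGR); save(p,'top14')
cv2.imwrite('pics/knob14.png',cv2.resize(im[225:265,140:200],None,fx=10,fy=10,interpolation=cv2.INTER_CUBIC))
st()
```

```text
F [ 0.7 -0.1 -0.9] M [ 0.05 -0.09 -0.02] gap 91.84 tcp [558.72 201.04 278.35] yaw 0.1 j7 2.5 t 99.85
```

View pics/knob14.png

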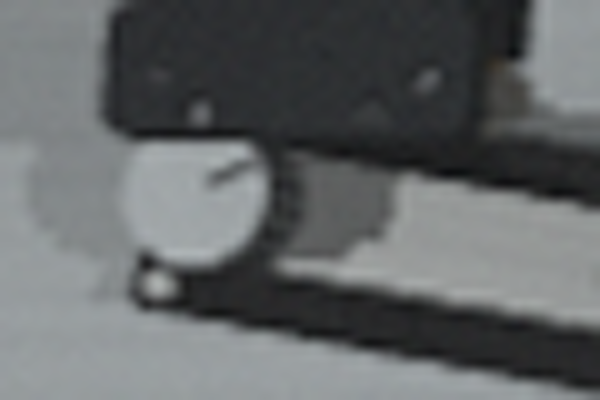

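Run:
```python
from h import *
c=[470.6,297.7]
q=solve_ik([*c,200],[-90,0,90]); print(np.round(q)); move_j(q)
move_l([*c,135.4],[-90,0,90],feed=100); close(); st('closed')
turn(c,90,135.4,110,15,135.4)
wait(.2); st('end')
gripper_open(); move_l([*c,200],feed=200)
q=solve_ik([560,50,300],[-90,0,0]); move_j(q)
p=snapshot('top');im=cv2.cvtColor(p['pixels'],cv2.COLOR_RGB2BGR); save(p,'top15')
cv2.imwrite('pics/knob15.png',cv2.resize(im[215:280,140:265],None,fx=6,fy=6,interpolation=cv2.INTER_CUBIC))
W=cloud(p)
m=(W[...,0]>380)&(W[...,0]<560)&(W[...,1]>0)&(W[...,1]<265)
s=m&(W[...,2]>58)&(W[...,2]<76); P=W[s]
print(len(P),np.nanmedian(P[:,2]), cv2.minAreaRect(P[:,:2].astype(np.float32)))
p=snapshot('side');save(p,'side15')
st()
```

```text
[-60.  27.  32. 109. -18.  50.  71.]
closed F [-0.7  0.1  0. ] M [ 0.23 -0.1  -0.02] gap 35.5 tcp [470.57 297.87 135.4 ] yaw 90.0 j7 74.1 t 102.67
15 Mz -0.040 F [ 0.1  0.9 -0.1] M [ 0.26 -0.12 -0.06] gap 35.2 tcp [470.58 297.9  135.43] yaw 75.3 j7 61.9 t 103.02
30 Mz -0.040 F [ 0.  -0.1  0.4] M [ 0.28 -0.11  0.  ] gap 35.66 tcp [470.59 297.88 135.42] yaw 60.4 j7 49.6 t 103.37
45 Mz -0.020 F [0.7 1.3 1.1] M [ 0.37 -0.12  0.01] gap 35.27 tcp [470.59 297.88 135.43] yaw 45.4 j7 37.3 t 103.72
60 Mz -0.011 F [ 0.3  1.9 -0.1] M [ 0.38 -0.05 -0.02] gap 35.35 tcp [470.57 297.9  135.43] yaw 30.5 j7 25.0 t 104.07
75 Mz -0.031 F [0.  3.1 1.2] M [ 0.51 -0.09 -0.03] gap 35.41 tcp [470.57 297.89 135.42] yaw 15.5 j7 12.6 t 104.42
90 Mz -0.058 F [-0.2  2.2  0.5] M [ 0.58 -0.01 -0.01] gap 35.31 tcp [470.52 297.88 135.39] yaw 0.5 j7 0.2 t 104.77
105 Mz -0.054 F [0.2 1.8 1.4] M [ 0.62  0.05 -0.02] gap 35.29 tcp [470.56 297.86 135.41] yaw -14.5 j7 -12.3 t 105.12
110 Mz 0.042 F [0.6 2.2 0.2] M [ 0.7  -0.04  0.04] gap 35.61 tcp [470.52 297.88 135.41] yaw -19.7 j7 -16.6 t 105.39
end F [-0.2  3.7 -0.1] M [0.69 0.05 0.1 ] gap 35.29 tcp [470.55 297.85 135.42] yaw -19.9 j7 -16.7 t 105.59
476 65.30519749766268 ((448.0682373046875, 155.0369110107422), (107.48389434814453, 29.945947647094727), 80.70218658447266)
 F [-0.1  0.8 -0.2] M [ 0.04 -0.14  0.02] gap 91.74 tcp [559.51  52.32 298.87] yaw 0.2 j7 17.2 t 108.28
```

View pics/knob15.png

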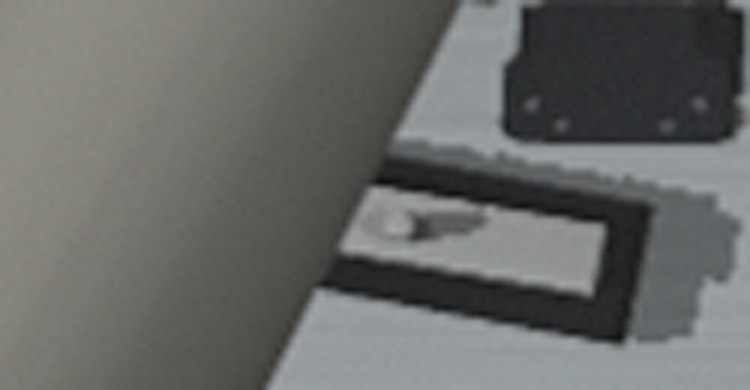

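View pics/side15.png

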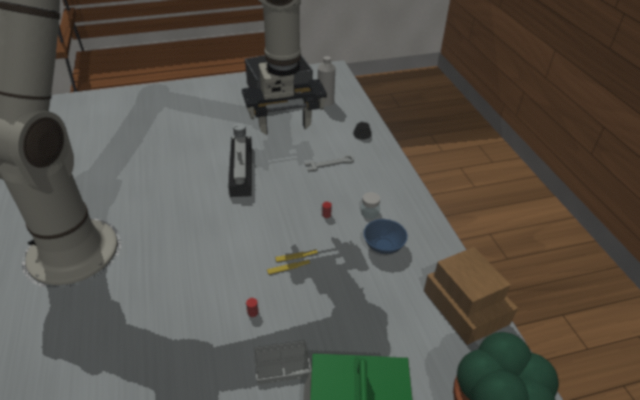

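Run:
```python
from h import *
q=solve_ik([600,-100,300],[-90,0,-10]); move_j(q)
p=snapshot('top');im=cv2.cvtColor(p['pixels'],cv2.COLOR_RGB2BGR); save(p,'top16')
cv2.imwrite('pics/knob16.png',cv2.resize(im[215:280,140:265],None,fx=6,fy=6,interpolation=cv2.INTER_CUBIC))
W=cloud(p)
m=(W[...,0]>380)&(W[...,0]<560)&(W[...,1]>0)&(W[...,1]<265)
for lo,hi in [(35,46),(58,76)]:
    s=m&(W[...,2]>lo)&(W[...,2]<hi); P=W[s]
    print(len(P),np.nanmedian(P[:,2]), cv2.minAreaRect(P[:,:2].astype(np.float32)))
```

```text
0 nan ((0.0, 0.0), (0.0, 0.0), 0.0)
0 nan ((0.0, 0.0), (0.0, 0.0), 0.0)
  return np.nanmean(a, axis, out=out, keepdims=keepdims)
```

View pics/knob16.png

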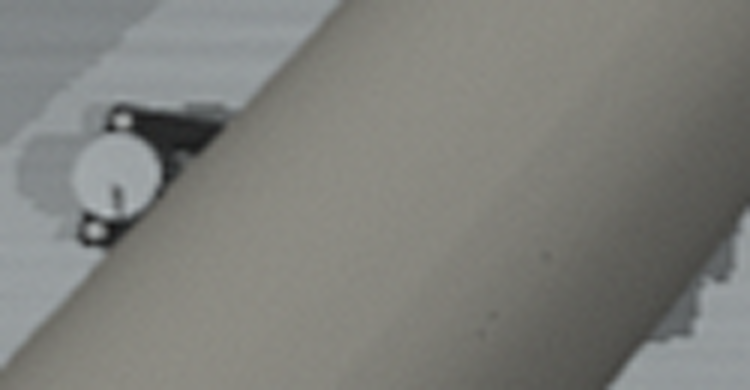

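View pics/top16.png

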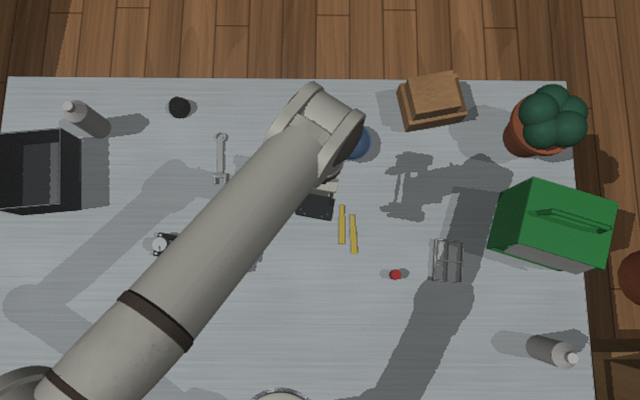

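Run:
```python
from h import *
q=solve_ik([430,-150,320],[-90,0,-10]); move_j(q)
for n in ['top','side']:
    p=snapshot(n); save(p,n+'17'); W=cloud(p)
    m=(W[...,0]>380)&(W[...,0]<520)&(W[...,1]>70)&(W[...,1]<265)
    for lo,hi in [(35,46),(58,76)]:
        s=m&(W[...,2]>lo)&(W[...,2]<hi); P=W[s]
        if len(P): print(n,len(P),np.nanmedian(P[:,2]), cv2.minAreaRect(P[:,:2].astype(np.float32)))
print(current_clock())
```

```text
top 844 39.74896889496938 ((450.6834716796875, 181.91168212890625), (175.8961944580078, 61.923866271972656), 79.88616180419922)
top 748 65.41911228477136 ((452.7773132324219, 183.96728515625), (166.14315795898438, 29.990617752075195), 80.7514877319336)
side 404 40.39094319456672 ((445.30419921875, 172.46127319335938), (160.40235900878906, 61.80986785888672), 80.48275756835938)
side 213 65.9790404925036 ((444.5590515136719, 154.54176330566406), (109.14571380615234, 28.734405517578125), 81.51171112060547)
109.8417
```

View pics/top17.png

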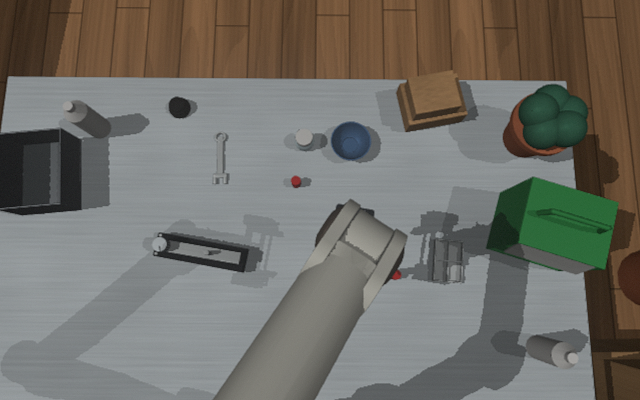

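Run:
```python
from h import *
P=[451.7,181.2]
q=solve_ik([*P,230],[-90,0,-9.3]); move_j(q)
move_l([*P,135.2],feed=120); close(); st('closed')
for a in [79.8,78.9,78.0]:
    t=np.radians(a); X=C-118*np.array([np.cos(t),np.sin(t)])
    q=solve_ik([*X,135.2],[-90,0,a-90]); move_j(q); wait(.1); st(a)
gripper_open(); p=current_tcp_pos(); move_l([p[0],p[1],230],feed=200)
q=solve_ik([430,-150,320],[-90,0,-10]); move_j(q)
for n in ['top','side']:
    p=snapshot(n); save(p,n+'18'); W=cloud(p)
    im=cv2.cvtColor(p['pixels'],cv2.COLOR_RGB2BGR)
    if n=='top': cv2.imwrite('pics/knob18.png',cv2.resize(im[215:280,140:265],None,fx=6,fy=6,interpolation=cv2.INTER_CUBIC))
    m=(W[...,0]>380)&(W[...,0]<520)&(W[...,1]>70)&(W[...,1]<265)
    for lo,hi in [(35,46),(58,76)]:
        s=m&(W[...,2]>lo)&(W[...,2]<hi); Q=W[s]
        if len(Q): print(n,len(Q),np.nanmedian(Q[:,2]), cv2.minAreaRect(Q[:,:2].astype(np.float32)))
print(current_clock())
```

```text
closed F [-0.4  0.9  0. ] M [-0.09 -0.11 -0.04] gap 10.6 tcp [451.68 181.18 135.18] yaw -9.3 j7 -8.7 t 113.31
79.8 F [0.8 0.1 0.3] M [-0.13 -0.14 -0.02] gap 10.86 tcp [449.82 181.52 135.21] yaw -10.2 j7 -9.6 t 113.66
78.9 F [ 2.1 -0.6 -0.6] M [-0.26 -0.58  0.01] gap 11.26 tcp [448.41 181.79 135.34] yaw -11.1 j7 -10.4 t 114.01
78.0 F [ 4.8 -2.9 -1. ] M [-0.51 -1.17  0.08] gap 10.98 tcp [446.87 182.14 135.43] yaw -12.0 j7 -11.3 t 114.36
top 851 39.77285574395228 ((450.7991638183594, 182.3178253173828), (177.45884704589844, 61.90785217285156), 79.94669342041016)
top 756 65.1480497548423 ((451.05615234375, 184.723388671875), (167.04696655273438, 29.876070022583008), 79.85585021972656)
side 391 40.69420146005598 ((444.9053649902344, 168.60533142089844), (152.41082763671875, 61.460426330566406), 80.15286254882812)
side 207 65.85231201171985 ((442.455810546875, 156.00250244140625), (113.4084243774414, 29.473499298095703), 79.4876937866211)
117.7083
```

View pics/knob18.png

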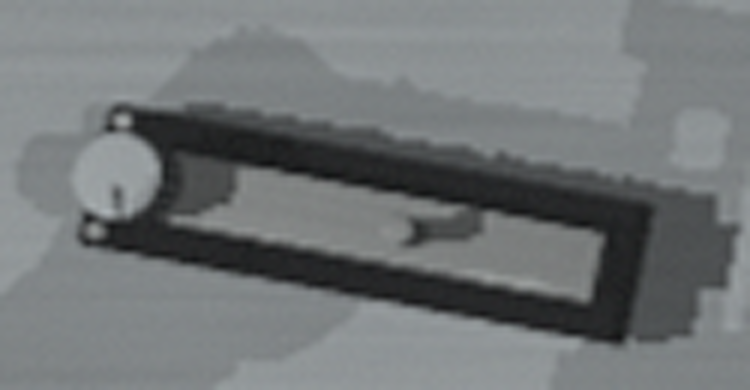

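View pics/side18.png

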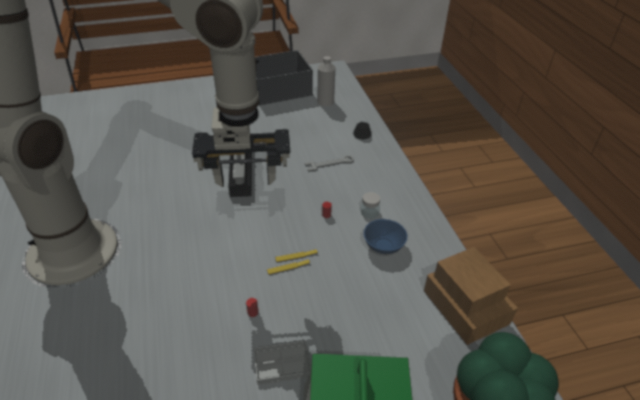

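Run:
```python
from h import *
st(); job_done(); print(current_clock())
```

```text
F [0.4 0.8 0.3] M [ 0.   -0.08 -0.08] gap 91.67 tcp [ 430.43 -148.48  319.56] yaw -9.8 j7 18.1 t 117.71
the job is handed in; nothing more can be done
the job is handed in; nothing more can be done
```

I handed the job in at about 118 s. All three grey sockets are in pockets 1, 2 and 3, and the bar is back over the row and screwed down. No fourth socket showed in any picture, and I left the two red look-alikes alone.

**What I did:**
- **Undoing the bar:** I unscrewed the knob to its solid stop, about 280°, and swung the bar about 92° aside by its peg.
- **Closing up:** I swung the bar back to its stop and turned the knob about 450° clockwise over three grips.
- **Extra step:** a check then showed the bar had crept about 0.9° off its stop. I pushed it back by the peg after the knob was tight.

**Last checks:**
- **Sockets:** tops measured about 56 mm before the bar was closed, which is what a fully seated socket gives.
- **Bar:** 79.9° against the block's 79.9°, with its top at about 65.5 mm, against 71.5 mm when raised.
- **Bystanders:** none visibly moved in the last pictures.

**One check that disagreed:** the wrist sensor never showed the clutch's 0.22 N m. I judged the slip from the knob's index mark instead. The mark followed the full clockwise turn, and the screw can only use about 286° of that, so the clutch slipped roughly 160°; the job asked for 60°.

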